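Hang the tray dibber on the side-opening hangers of the bench rack

ROBOT

A 6-joint arm with a two-finger parallel gripper is mounted at the origin on the work surface. World frame = base frame: x ahead of the robot, y to its left, z up, the work surface at z = 0. Lengths are in m, angles in rad, forces in N, time in s.
With the tool pointing down it reaches from about 0.25 to 0.775 m from the base axis. Payload 4 kg.
Tool frame: the origin (TCP) lies at the centre of the arm's flange, where the gripper is bolted on; the fingertips stand ahead of it and the grasp point (between the pads) lies 180 mm ahead of it (robot.tcp_to_tips is the z of the fingertips in the tool frame, in m); z points along the fingers, y is the direction in which the jaws open and shut (so a half turn about z gives the same grasp; the last joint's range is limited). The gripper opens to 94 mm and grips with 3 to 60 N. Pads are 16 mm wide; open, the fingers measure 119 mm over their backs; the gripper's body (75 mm by 177 mm) begins 78 mm behind the grasp point.
Start: joints at [-0.103, 0.087, 1.371, -0, 1.684, -0.103], TCP at [0.55, -0, 0.405] pointing down, gripper open.
Joint ranges: [-3.1, 3.1], [-0.76, 2.03], [0.27, 2.55], [-1.08, 4.22], [0.17, 2.65], [-2.57, 2.57]. Speed limits (rad/s): [2.79, 2.79, 3.14, 3.14, 3.14, 3.14].

INTERFACE

Orientations are given as [roll, pitch, yaw] about the fixed x, y, z axes, in that order (R = Rz(yaw) Ry(pitch) Rx(roll)).
In Python, from bench import robot gives the robot as it stands.
- The arm moves only by the tool move_arm, never from a script. Its argument "increments" is a list that holds one entry, the list of rows, each a list of 7 numbers: the opening, from 0 (shut) to 1 (fully open), then the shift along the tool's x, y, z as a fraction of full scale, then the turn, a rotation vector about the tool's x, y, z as a fraction of full scale. In form: [[[jaw, dx, dy, dz, rx, ry, rz], ...]]. A call has 1 to 8 rows; each row is the pose to reach, as a shift and turn from the pose commanded when the call began, along the tool's axes at that moment; what a row does not reach only later rows make up. Full scale, the value 1, is 0.1 m for a shift and pi/2 rad for a turn. A row lasts 1/12 s, in which the tool goes at most 41.7 mm and 7.16 degrees, less where a joint would pass 70% of its speed; a pose out of reach is approached as far as the arm can. A call with a number of a shift or a turn outside -1 to 1 is refused whole. A call with a gripper value outside its range is refused whole. The fingers move at their own pace and stop on an object; the grip force is fixed at half the most. Time passes only in rows, so rows that repeat a pose let the fingers close. It gives the time, the measured TCP pose, the force and the opening at its end, in the units of the state.
- robot.get_obs(): the state, without advancing time (a new reading comes with each control period).
- robot.snapshot(name): name is "scene" or "side" or "wrist"; returns (picture, depth): 384x512x3 uint8, red, green, blue; 384x512 float32, m along the optical axis (not along the pixel's ray), 0 where there is no reading.
- robot.camera_params(name): a dict with "mtx" (3x3 intrinsics, pixels), "R" (3x3) and "t" (3): a world point X has camera coordinates R X + t. Camera axes: x right, y down, z forward; pixel columns grow to the right and rows downward; lengths in m; the calibration is good to about 2 mm. The wrist camera is an equidistant fisheye: a pixel r from the principal point sees the ray r / f radians off the axis. A picture is of the moment at which its call begins: read the wrist's pose just before it. camera_params takes no time and is no camera call; for the wrist camera it gives the pose at the moment of the call.
- robot.close_job(): hands the job in, once; it reports no verdict.
The state is a dict: "time": time; "joint_positions": joint angles; "qvel": joint speeds; "joint_torque": joint torques, N m; "tool_pos": TCP position; "ee_rot": TCP orientation; "wrist_force": force on the tool from outside, world axes, zero at the start; "wrist_torque": the same for the moment, N m; "width": finger opening in m.
Only numpy, scipy, OpenCV 4.12 (cv2) and the standard library are available. Lean on these libraries where they do the work, as an engineer would, in place of code of your own. Each camera call takes 0.05 s, during which the arm holds its last target.

TASK

Hang the tray dibber back on the bench tool rack: bring the bar of its handle in sideways through the open mouths of both hangers, lower it by hand right to the bottom of their throats, then let go so that it hangs level and at rest. The rack's cross rail was clamped by eye, so its exact height is not known: feel your way in gently, never ramming, forcing or dropping the dibber. Leave the other things on the bench where they are.

Things in the scene. Friction and masses are not known exactly. Their poses are not given: they have to be found in the camera images.
- dibber: Tray dibber, 0.4 to 0.7 kg: aluminium plate 96 x 250 x 5 mm with 24 black pegs 20 mm long below, standing on the bench on its pegs. On it a bow handle: upright 12 mm rods at y = -100 and 100 mm joined on top by a level round bar along y. Origin: centre of the underside, at the peg tips; x across the plate's short side, y along the bar, z up. Either way round will do.
- dibber_bar (a point): Middle of the handle bar, on its axis, 115 mm above the dibber's origin (same axes). The bar is 12 mm round steel; its middle 70 mm carries a black rubber sleeve of 16 mm diameter: the place to grip, straight above the centre of mass. The bar has 90 mm of free space below it down to the plate.
- rack: Steel tool rack fixed to the bench: two posts 218 mm high at x = 107 mm, y = -125 and 125, on flat feet, with a cross rail (x = 74 to 96, its top 30 mm under the seat) that carries two alike upright hanger plates, 6 mm thick, at y = -65 and 65 mm, open towards -x. Origin on the bench below the middle of the seat; x from the open mouths into the hangers, y along the rail, z up.
- rack_seat (a point): NOMINAL middle of the seated bar's axis, 225 mm above the bench, midway between the hangers (axes of rack). True in x and y, but the rail was clamped by eye: both hangers together really lie up to 9 mm higher or lower. Throat: slot x = -7.5 to 7.5 mm, bottom 6 mm below this point; the back wall above it is flush with the slot (x = 7.5 mm). Rigid.
- rack_lip (a point): NOMINAL top of the lips at their free tips (x = -47.5 mm, 14 mm above rack_seat), midway between the hangers; height as uncertain as the seat's. Each lip is level and runs from the tip back to the throat at x = -7.5 mm. A bar lying on it has its axis 20 mm above its seated height. The front 20 mm of the lips lie open to above, so the bar can be set down there to feel the height.
- rack_jaw (a point): NOMINAL lower front edge of the upper jaws (x = -27.5 mm, 30 mm above rack_seat), midway between the hangers; height as uncertain as the seat's. The jaws are 9 mm thick, level, and roof the lip and throat from here to the back wall. The mouth between lip and jaw is 16 mm high, so the 12 mm bar has 2 mm of play either way.
- cell_tray: Bystander: black cell tray with seedlings, about 215 x 115 x 45 mm (80 mm with the plants). Origin: centre of its underside, x along its length.
- pot_stack: Bystander: three black plant pots, nested, 86 mm across, 100 mm high. Origin: centre of the underside.
- trowel: Bystander: hand trowel with a wooden handle lying flat, 250 mm long, 26 mm high. Origin on the bench near its middle, x towards the blade.

How it is judged:
On the way, in this order (a step that is already met when the one before it is completed fails the run):
1. the dibber is carried clear of the bench (z of dibber_bar in the frame of rack above 0.2 m and contact force between dibber and the fingers above 0.5 N), for 0.2 s.
2. still held by the gripper, the bar is down in both throats and bears on the hangers (x of dibber_bar in the frame of rack between -0.004 and 0.004 m and y of dibber_bar in the frame of rack between -0.026 and 0.026 m and z of dibber_bar in the frame of rack between 0.213 and 0.2355 m and angle between the y axis of dibber and the y axis of rack, either way round below 0.06 rad and angle between dibber's own z axis and vertical below 0.2 rad and contact force between dibber and rack above 1 N and contact force between dibber and the fingers above 0.3 N and linear speed of dibber below 0.05 m/s), for 0.15 s.
At the end, for the whole second after the job is handed in: Released and at rest on the rack alone: bar in both throats (middle within 4 mm of the seat in x, 26 mm in y, 12 mm below to 10.5 mm above the nominal height, parallel to the rail within 0.06 rad), plate level within 0.1 rad, each bystander within 20 mm of its start (x of dibber_bar in the frame of rack between -0.004 and 0.004 m and y of dibber_bar in the frame of rack between -0.026 and 0.026 m and z of dibber_bar in the frame of rack between 0.213 and 0.2355 m and angle between the y axis of dibber and the y axis of rack, either way round below 0.06 rad and angle between dibber's own z axis and vertical below 0.1 rad and contact force between dibber and rack above 2.5 N and linear speed of dibber below 0.03 m/s and angular speed of dibber below 0.3 rad/s and distance of each of cell_tray, pot_stack, trowel from where it was at the start of the episode below 0.02 m); the robot touches nothing.
It fails at once if the dibber is pressed, rammed or dropped against the rack with more than 25 N (contact force between dibber and rack above 25 N).
It fails at once if the cell tray is shoved away (more than 20 mm) (distance of cell_tray from where it was at the start of the episode above 0.02 m).
It fails at once if the pot stack is shoved away (more than 20 mm) (distance of pot_stack from where it was at the start of the episode above 0.02 m).
It fails at once if the trowel is shoved away (more than 20 mm) (distance of trowel from where it was at the start of the episode above 0.02 m).
It also fails if it takes over 70 s, if anything falls off the work surface, if the arm or the gripper's body presses on something with over 40 N, if the wrist force passes 120 N, or if a joint passes its speed limit or range.

## Working session

There is one attempt and no reset: what is moved stays moved. The work goes in short steps, Python scripts to look and compute and a tool call to move; the robot and the scene stay as the last step left them, time stands still between calls to the robot, and variables do not carry over. Pictures are saved under pics/ and viewed, and the job is handed in when it is done.

Besides the shell and the picture viewer there is one more tool, called after "Call:" by a JSON object that holds its "method" and its "body". move_arm: Moves the arm, as the interface text tells. Its arguments: {"type":"object","properties":{"increments":{"type":"array","items":{"type":"array","items":{"type":"array","items":{"type":"number","minimum":-1,"maximum":1}}}}},"required":["increments"]}

```bash
ls; mkdir -p pics; python3 - <<'E'
from bench import robot
import cv2, numpy as np
print(robot.get_obs(), robot.tcp_to_tips)
for n in ["scene","side"]:
    p,d=robot.snapshot(n); cv2.imwrite(f"pics/{n}0.png",p[:,:,::-1]); np.savez(f"pics/{n}0.npz",p=p,d=d,**robot.camera_params(n))
    print(n,robot.camera_params(n))
E
```

```text
pics
{'time': 0.0, 'joint_positions': array([-1.03087489e-01,  8.79347422e-02,  1.37222074e+00, -3.73783204e-05,
        1.68364777e+00, -1.03147326e-01]), 'qvel': array([ 1.28044615e-03,  5.57414143e-04,  6.92127754e-05,  1.10893509e-04,
       -7.82535342e-04, -2.97570075e-03]), 'joint_torque': array([ 1.28542815e-03, -3.40182602e+01, -3.02423716e+01,  7.18220207e-02,
        3.29729996e-02, -1.13141955e-04]), 'tool_pos': array([5.49880022e-01, 9.01960277e-06, 4.03531807e-01]), 'ee_rot': array([-3.13938998e+00, -1.90660318e-04,  1.57085179e+00]), 'wrist_force': array([-0.17201762,  0.18528176, -0.15488712]), 'wrist_torque': array([ 0.03473425, -0.00735125, -0.03292189]), 'width': 0.09359120840144125} 0.1992
scene {'mtx': array([[369.33258822,   0.        , 253.03608294],
       [  0.        , 369.33258822, 188.19169193],
       [  0.        ,   0.        ,   1.        ]]), 'R': array([[ 0.79035787,  0.61264286,  0.00178039],
       [ 0.44259427, -0.5689675 , -0.69309906],
       [-0.42360921,  0.54858428, -0.72084015]]), 't': array([-0.4237718 , -0.10397892,  1.42421503])}
side {'mtx': array([[395.52465419,   0.        , 258.85749276],
       [  0.        , 395.52465419, 189.6073194 ],
       [  0.        ,   0.        ,   1.        ]]), 'R': array([[ 9.61379193e-01, -2.75227077e-01, -3.22502066e-04],
       [-2.09868651e-01, -7.32320510e-01, -6.47813106e-01],
       [ 1.78059533e-01,  6.22861724e-01, -7.61799236e-01]]), 't': array([-0.48858442,  0.23578372,  1.06676229])}
```

View pics/scene0.png

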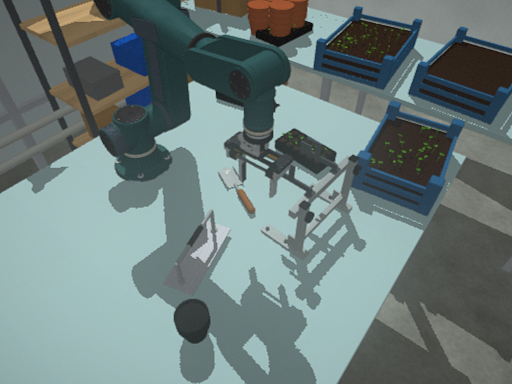

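View pics/side0.png

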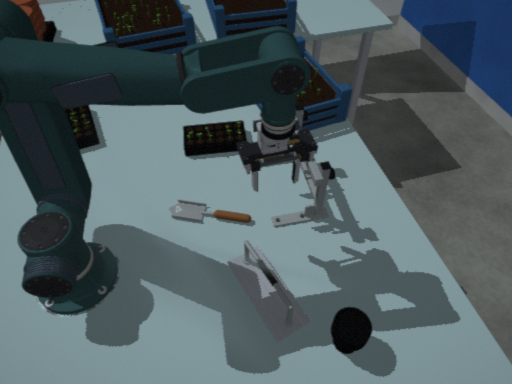

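The scene view shows the dibber around (200,250), its black sleeve near (197,237). The pot stack is at (192,320), the rack at about (310,210), the trowel at (240,190) and the cell tray at (305,150). Next I'll zoom in and build a point cloud.

```bash
cat > h.py <<'E'
import numpy as np, cv2
def load(n):
    z=np.load(f"pics/{n}.npz"); return z
def cloud(z):
    p,d,K,R,t=z['p'],z['d'],z['mtx'],z['R'],z['t']
    v,u=np.mgrid[:384,:512]
    c=np.stack([(u-K[0,2])/K[0,0]*d,(v-K[1,2])/K[1,1]*d,d],-1)
    return (c-t)@R   # R^T (c-t)
def proj(z,X):
    c=np.asarray(X)@z['R'].T+z['t']; q=c@z['mtx'].T; return q[...,:2]/q[...,2:]
E
python3 - <<'E'
from h import *
for n,(x0,y0,x1,y1) in {"scene0":(150,140,380,300),"side0":(160,110,380,360)}.items():
    z=load(n); im=cv2.resize(z['p'][y0:y1,x0:x1,::-1],None,fx=3 if n=='scene0' else 2.4,fy=3 if n=='scene0' else 2.4,interpolation=cv2.INTER_CUBIC); cv2.imwrite(f"pics/{n}z.png",im); print(im.shape)
    # top-down height map
for n in ["scene0","side0"]:
    z=load(n); X=cloud(z); ok=(z['d']>0)
    m=ok&(X[...,0]>.1)&(X[...,0]<.95)&(abs(X[...,1])<.5)&(X[...,2]>-.05)&(X[...,2]<.3)
    P=X[m];C=z['p'][m]
    im=np.full((600,510,3),255,np.uint8)
    o=np.argsort(P[:,2]);P=P[o];C=C[o]
    r=((.95-P[:,0])*600).astype(int);c=((.42-P[:,1])*600).astype(int)  # x up, y left
    hh=np.clip(P[:,2]/.25,0,1)*255
    col=cv2.applyColorMap(hh.astype(np.uint8).reshape(-1,1),cv2.COLORMAP_JET)[:,0]
    k=(c>=0)&(c<510)&(r<600)&(r>=0)
    for rr,cc,q in zip(r[k],c[k],col[k]): im[max(rr-1,0):rr+1,max(cc-1,0):cc+1]=q
    for a in range(1,10): 
        cv2.line(im,(0,int((.95-a/10)*600)),(8,int((.95-a/10)*600)),(0,0,0),1)
    for b in range(-4,5): cv2.line(im,(int((.42-b/10)*600),0),(int((.42-b/10)*600),8),(0,0,0),1)
    cv2.imwrite(f"pics/top_{n}.png",im)
a=cv2.imread("pics/top_scene0.png");b=cv2.imread("pics/top_side0.png")
cv2.imwrite("pics/top.png",cv2.resize(np.hstack([a,b]),(800,470)))
E
```

```text
(480, 690, 3)
(600, 528, 3)
```

View pics/scene0z.png

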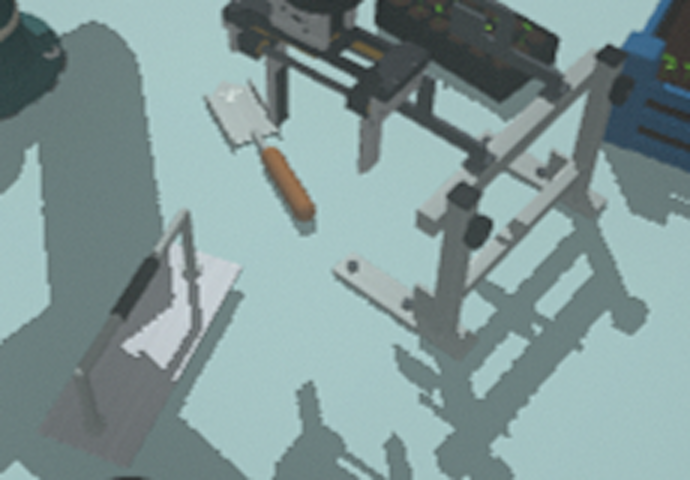

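View pics/side0z.png

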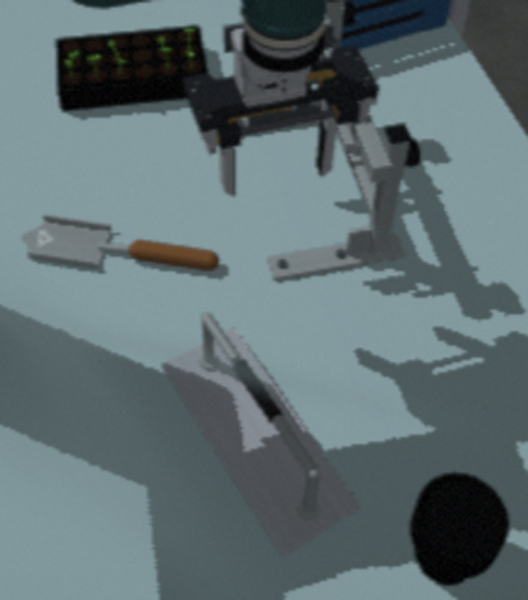

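View pics/top.png

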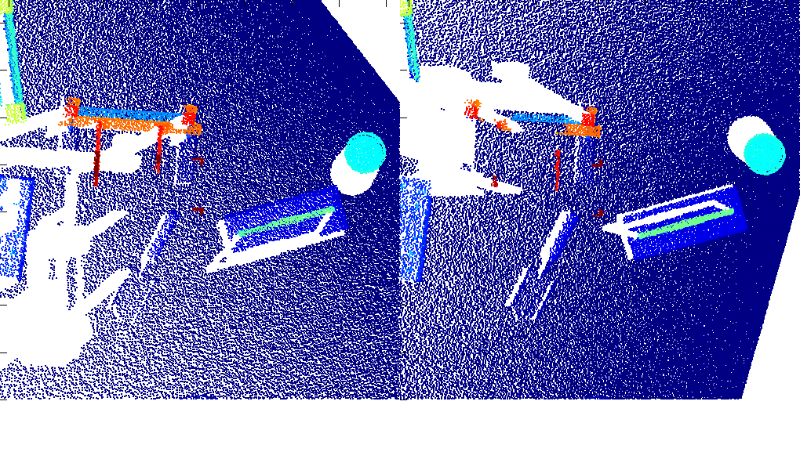

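The top-down maps show the rack with its two hangers (red strips) opening towards -x, the dibber bar (green) and the pots (cyan). Next I'll fit them numerically.

```bash
python3 - <<'E'
from h import *
def pca(P):
    c=P.mean(0);u,s,v=np.linalg.svd(P-c,full_matrices=False);return c,v[0],s/np.sqrt(len(P))
for n in ["scene0","side0"]:
    z=load(n);X=cloud(z);ok=z['d']>0
    # bench
    m=ok&(abs(X[...,2])<.015)&(X[...,0]>.3)&(X[...,0]<.9)&(abs(X[...,1])<.4); print(n,"bench z",np.median(X[m][:,2]))
    # bar
    m=ok&(X[...,2]>.105)&(X[...,2]<.13)&(X[...,0]>.4)&(X[...,0]<.62)&(X[...,1]<-.05)&(X[...,1]>-.32)
    P=X[m]; c,v,s=pca(P)
    tt=(P-c)@v; print("bar n",len(P),"c",c,"v",v,np.degrees(np.arctan2(v[1],v[0])),"ends",tt.min(),tt.max(),"mid",c+v*(tt.min()+tt.max())/2,"zmax",np.percentile(P[:,2],[50,95]))
    g=z['p'][m].max(1); bm=g<75; tb=tt[bm]; print(" black sleeve",len(tb),tb.min() if len(tb) else 0,tb.max() if len(tb) else 0, c+v*np.median(tb) if len(tb) else 0)
    # plate
    m=ok&(X[...,2]>.018)&(X[...,2]<.032)&(X[...,0]>.38)&(X[...,0]<.64)&(X[...,1]<-.03)&(X[...,1]>-.34)
    P=X[m]; r=cv2.minAreaRect(P[:,:2].astype(np.float32)*1000); print(" plate",r,np.median(P[:,2]))
    # hangers
    m=ok&(X[...,2]>.228)&(X[...,2]<.29)&(X[...,0]>.5)&(X[...,0]<.78)&(X[...,1]>-.05)&(X[...,1]<.3)
    P=X[m]; print(" high pts",len(P)); 
    k,l,st,ce=cv2.connectedComponentsWithStats(m.astype(np.uint8))
    for i in range(1,k):
        if st[i,4]>15:
            Q=X[l==i]; c,v,s=pca(Q); print("  comp",st[i],c,"v",v,Q.min(0),Q.max(0))
    for i in range(0,): pass
    # posts tops
    m=ok&(X[...,2]>.19)&(X[...,2]<.228)&(X[...,0]>.6)&(X[...,0]<.78)&(X[...,1]<.3)&(X[...,1]>-.05)
    k,l,st,ce=cv2.connectedComponentsWithStats(m.astype(np.uint8))
    for i in range(1,k):
        if st[i,4]>15:
            Q=X[l==i]; c,v,s=pca(Q); print("  rail comp",st[i],c,"v",v,Q.min(0),Q.max(0),np.percentile(Q[:,2],[10,50,90]))
E
```

```text
scene0 bench z -0.0008861883652154693
bar n 330 c [ 0.4807021  -0.19698347  0.11839185] v [ 0.26183941 -0.96509923 -0.00485826] -74.82058209841684 ends -0.11265002878743566 0.0957642744794865 mid [ 0.47849142 -0.18883526  0.11843286] zmax [0.11869261 0.12283082]
 black sleeve 100 -0.042987548664651265 0.023337017758040646 [ 0.47874957 -0.18978677  0.11842807]
 plate ((476.658203125, -188.18350219726562), (96.77033996582031, 251.65931701660156), 15.040483474731445) 0.023813425998064366
 high pts 363
  comp [307 137  16  17 100] [0.60801403 0.21240675 0.25250741] v [ 0.90394215 -0.0867699  -0.41875957] [0.57462946 0.20731133 0.22946448] [0.62629352 0.21829601 0.26292479]
  comp [301 141  12   9  44] [0.57630596 0.21448953 0.23459226] v [ 0.9963727  -0.08473854 -0.00779929] [0.55383567 0.20885316 0.22879529] [0.59615762 0.21977083 0.23990651]
  comp [241 160   6  17  77] [ 0.50370204 -0.00379448  0.25492303] v [ 0.02061769  0.08726562 -0.9959717 ] [ 0.50020293 -0.01274619  0.22878313] [0.50730162 0.00968248 0.28828183]
  comp [289 164   7  12  58] [0.61091744 0.08202201 0.24636381] v [0
[... 1534 characters left out ...]
2866809] [0.60866739 0.0108339  0.28929536]
  rail comp [294 104  14  30 179] [0.70189707 0.24196395 0.20529517] v [-0.46512531 -0.87929681 -0.10244788] [0.67138343 0.18434243 0.19007176] [0.73549363 0.2810434  0.22135018] [0.19291275 0.20318846 0.21909987]
  rail comp [283 153  11   5  41] [0.61353283 0.08285749 0.21648235] v [ 9.92950817e-01 -6.99991509e-04 -1.18525044e-01] [0.60045039 0.0799867  0.20884103] [0.62839891 0.08995576 0.22596331] [0.21154966 0.2160685  0.22215706]
  rail comp [307 158  28  23 339] [0.6835176  0.02301704 0.20034316] v [ 0.50957227 -0.83315087  0.21493189] [ 0.65946551 -0.00507906  0.19012154] [0.72075366 0.07059023 0.22126018] [0.19218301 0.19490721 0.21773904]
```

Call:
{"method": "move_arm", "body": {"increments": [[[1,-0.24,-0.09,0,0,0,-0.04],[1,-0.48,-0.18,0,0,0,-0.08],[1,-0.72,-0.27,0,0,0,-0.12],[1,-0.95,-0.37,0,0,0,-0.1667],[1,-0.95,-0.37,0,0,0,-0.1667]]]}}

```text
time: 0.52
tool_pos: [0.5118, -0.0979, 0.4042]
ee_rot: [-3.139, 0.001, 1.83]
wrist_force: [0.5, -0.8, -0.2]
width: 0.0936
```

Call:
{"method": "move_arm", "body": {"increments": [[[1,-0.27,-0.2,0,0,0,0],[1,-0.54,-0.4,0,0,0,0],[1,-0.806,-0.604,0,0,0,0],[1,-0.806,-0.604,0,0,0,0],[1,-0.806,-0.604,0,0,0,0]]]}}

```text
time: 0.93
tool_pos: [0.4752, -0.1893, 0.4042]
ee_rot: [-3.142, -0.001, 1.829]
wrist_force: [0.1, 0.2, -0.3]
width: 0.0942
```

```bash
python3 - <<'E'
from bench import robot
import cv2, numpy as np
print(robot.get_obs()['tool_pos'],robot.get_obs()['ee_rot'])
for n in ["scene","side","wrist"]:
    q=robot.camera_params(n)
    p,d=robot.snapshot(n); cv2.imwrite(f"pics/{n}1.png",p[:,:,::-1]); np.savez(f"pics/{n}1.npz",p=p,d=d,**q)
print(q)
from h import *
z=load("scene1");im=cv2.resize(z['p'][130:270,250:390,::-1],None,fx=4,fy=4,interpolation=cv2.INTER_CUBIC);cv2.imwrite("pics/scene1z.png",im)
def pca(P):
    c=P.mean(0);u,s,v=np.linalg.svd(P-c,full_matrices=False);return c,v[0],s/np.sqrt(len(P))
for n in ["scene1","side1"]:
    z=load(n);X=cloud(z);ok=z['d']>0
    for nm,zl,zh in [("hang",.228,.29),("post/rail",.185,.228)]:
        m=ok&(X[...,2]>zl)&(X[...,2]<zh)&(X[...,0]>.5)&(X[...,0]<.78)&(X[...,1]>-.05)&(X[...,1]<.32)
        k,l,st,ce=cv2.connectedComponentsWithStats(m.astype(np.uint8),connectivity=8)
        for i in range(1,k):
            if st[i,4]>12:
                Q=X[l==i]; c,v,s=pca(Q); print(n,nm,st[i],c.round(4),"v",v.round(4),Q.min(0).round(4),Q.max(0).round(4))
E
```

```text
[ 0.47522493 -0.18931061  0.40423326] [-3.14151526e+00 -1.15134250e-03  1.82910707e+00]
{'mtx': array([[297.31863964,   0.        , 255.35481812],
       [  0.        , 297.31863964, 191.02707588],
       [  0.        ,   0.        ,   1.        ]]), 'R': array([[ 9.66152417e-01,  2.57971031e-01, -6.74655969e-04],
       [ 2.50127647e-01, -9.36130976e-01,  2.47173937e-01],
       [ 6.31321491e-02, -2.38976447e-01, -9.68970892e-01]]), 't': array([-0.40985975, -0.32069655,  0.31465377])}
scene1 hang [307 137  16  17 100] [0.608  0.2127 0.2523] v [ 0.8988 -0.076  -0.4318] [0.5742 0.208  0.2281] [0.6262 0.2216 0.2646]
scene1 hang [301 141  12   9  46] [0.5757 0.2149 0.2339] v [ 0.9974 -0.0715 -0.005 ] [0.5533 0.2104 0.2282] [0.5948 0.2229 0.2392]
scene1 hang [280 158  16  18 107] [0.599  0.0831 0.2519] v [ 0.9063 -0.0683 -0.417 ] [0.5655 0.079  0.2284] [0.6177 0.0916 0.2647]
scene1 hang [274 162  12  10  48] [0.5667 0.085  0.2341] v [ 0.9981 -0.0607 -0.0071] [0.5449 0.0809 0.2281] [0.5864 0.0897 0.2403]
scene1 post/rail [ 274  144   88   77 1424] [0.665  0.135  0.2026] v [0.0268 0.9996 0.0049] [ 0.5465 -0.0065  0.185 ] [0.7418 0.294  0.2277]
side1 post/rail [304 110   4   8  20] [0.7316 0.2584 0.1914] v [-0.2355 -0.8553 -0.4615] [0.723  0.2496 0.1853] [0.7358 0.2708 0.1979]
side1 post/rail [296 128  39  55 674] [0.6781 0.0614 0.1995] v [-0.071   0.9971 -0.027 ] [ 0.6352 -0.0052  0.185 ] [0.7202 0.1971 0.2218]
```

View pics/scene1z.png

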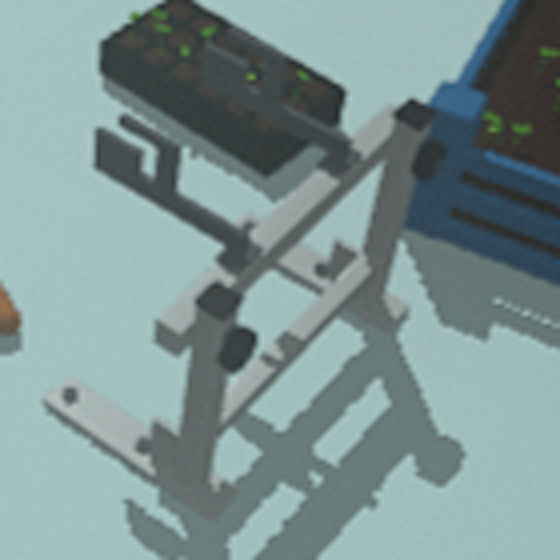

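View pics/side1.png

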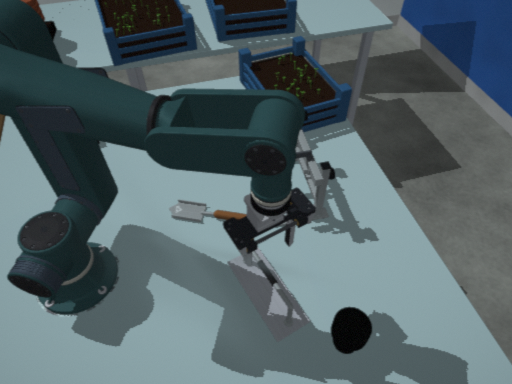

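View pics/wrist1.png

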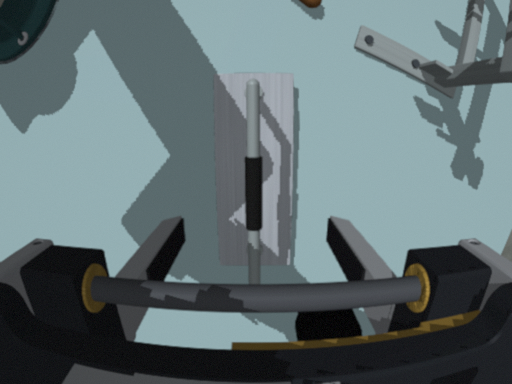

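The wrist view shows the bar vertical at column 253, centred between the open fingers, with the sleeve at rows 157–230. In the scene zoom both hangers are unobstructed, with the near lip tip around (97,150) in the zoom. Aligned, so I'll descend.

Call:
{"method": "move_arm", "body": {"increments": [[[1,0,0,0.2,0,0,0],[1,0,0,0.4,0,0,0],[1,0,0,0.6,0,0,0],[1,0,0,0.8,0,0,0],[1,0,0,0.9,0,0,0],[1,0,0,0.95,0,0,0],[1,0,0,0.95,0,0,0]]]}}

```text
time: 1.67
tool_pos: [0.4757, -0.1876, 0.3087]
ee_rot: [-3.14, -0.002, 1.834]
wrist_force: [0.3, 0.1, 0.7]
width: 0.0937
```

```bash
python3 - <<'E'
from bench import robot
import cv2, numpy as np
o=robot.get_obs();print(o['tool_pos'],o['ee_rot'],o['wrist_force'])
for n in ["wrist"]:
    q=robot.camera_params(n)
    p,d=robot.snapshot(n); cv2.imwrite(f"pics/{n}2.png",p[:,:,::-1])
E
```

```text
[ 0.47567112 -0.1876241   0.30866089] [-3.14016413e+00 -1.59102099e-03  1.83397029e+00] [0.29880164 0.06964396 0.73689566]
```

View pics/wrist2.png

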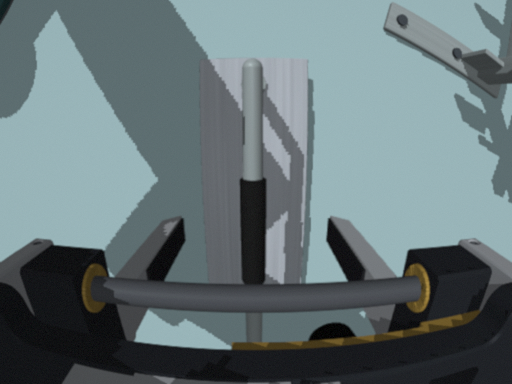

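The sleeve is between the fingers: bar at column 253, finger tips at columns 183 and 330. I'll descend the last 14 mm and close.

Call:
{"method": "move_arm", "body": {"increments": [[[1,0,-0.015,0.08,0,0,0],[1,0,-0.015,0.135,0,0,0],[0.5,0,-0.015,0.135,0,0,0],[0.3,0,-0.015,0.135,0,0,0],[0,0,-0.015,0.135,0,0,0],[0,0,-0.015,0.135,0,0,0],[0,0,-0.015,0.135,0,0,0],[0,0,-0.015,0.135,0,0,0]]]}}

```text
time: 2.38
tool_pos: [0.4741, -0.189, 0.2965]
ee_rot: [3.141, 0.0, 1.833]
wrist_force: [-1.0, -0.2, 0.2]
width: 0.0573
```

Call:
{"method": "move_arm", "body": {"increments": [[[0,0,0,0,0,0,0],[0,0,0,0,0,0,0],[0,0,0,0,0,0,0],[0,0,0,0,0,0,0],[0,0,0,0,0,0,0],[0,0,0,0,0,0,0]]]}}

```text
time: 2.88
tool_pos: [0.4741, -0.1889, 0.2962]
ee_rot: [3.142, 0.0, 1.833]
wrist_force: [-0.5, 0.2, 0.4]
width: 0.0178
```

```bash
python3 - <<'E'
from bench import robot
import cv2, numpy as np
o=robot.get_obs();print(o)
E
```

```text
{'time': 2.8833, 'joint_positions': array([-4.90270833e-01,  4.67126291e-02,  1.63103991e+00,  4.38343796e-05,
        1.46376295e+00, -7.52151453e-01]), 'qvel': array([ 0.00183693, -0.00037818,  0.00125808, -0.00119537, -0.00069788,
       -0.0005949 ]), 'joint_torque': array([-1.18509317e-03, -3.09366560e+01, -2.89240229e+01,  4.30695014e-02,
        6.29114918e-02,  1.13772992e-04]), 'tool_pos': array([ 0.47408394, -0.18887082,  0.2961958 ]), 'ee_rot': array([3.14150653e+00, 2.08933519e-05, 1.83267226e+00]), 'wrist_force': array([-0.48318213,  0.18635757,  0.38102261]), 'wrist_torque': array([ 0.02586987, -0.00914706, -0.04615415]), 'width': 0.017777167171197636}
```

Call:
{"method": "move_arm", "body": {"increments": [[[0,0,0,0,0,0,0],[0,0,0,0,0,0,0],[0,0,0,-0.05,0,0,0],[0,0,0,-0.2,0,0,0],[0,0,0,-0.4,0,0,0],[0,0,0,-0.6,0,0,0],[0,0,0,-0.8,0,0,0],[0,0,0,-0.95,0,0,0]]]}}

```text
time: 3.55
tool_pos: [0.4739, -0.1888, 0.3914]
ee_rot: [-3.14, -0.001, 1.833]
wrist_force: [0.8, -0.4, -6.7]
width: 0.0148
```

Call:
{"method": "move_arm", "body": {"increments": [[[0,0,0,-0.2,0,0,0],[0,0,0,-0.4,0,0,0],[0,0,0,-0.55,0,0,0],[0,0,0,-0.55,0,0,0],[0,0,0,-0.55,0,0,0],[0,0,0,-0.55,0,0,0],[0,0,0,-0.55,0,0,0]]]}}

```text
time: 4.13
tool_pos: [0.4739, -0.1888, 0.4436]
ee_rot: [-3.138, -0.003, 1.833]
wrist_force: [-0.6, -0.1, -5.5]
width: 0.015
```

```bash
python3 - <<'E'
from bench import robot
import cv2, numpy as np
o=robot.get_obs();print(o['tool_pos'],o['ee_rot'],o['wrist_force'],o['wrist_torque'],o['width'])
for n in ["wrist","scene","side"]:
    q=robot.camera_params(n)
    p,d=robot.snapshot(n); cv2.imwrite(f"pics/{n}3.png",p[:,:,::-1]);np.savez(f"pics/{n}3.npz",p=p,d=d,**q)
from h import *
for n in ["scene3","side3"]:
    z=load(n);X=cloud(z);ok=z['d']>0
    m=ok&(X[...,2]>.258)&(X[...,2]<.285)&(abs(X[...,0]-.474)<.05)&(abs(X[...,1]+.189)<.13)
    P=X[m];c=P.mean(0);u,s,v=np.linalg.svd(P-c,full_matrices=False);tt=(P-c)@v[0]
    print(n,len(P),c,v[0],tt.min(),tt.max(),np.median(P[:,2]))
    m=ok&(X[...,2]>.16)&(X[...,2]<.19)&(abs(X[...,0]-.474)<.1)&(abs(X[...,1]+.189)<.15)
    P=X[m];c=P.mean(0);u,s,v=np.linalg.svd(P-c,full_matrices=False);print('plate normal',v[2],c,len(P))
a=cv2.imread("pics/wrist3.png");b=cv2.imread("pics/side3.png");cv2.imwrite("pics/c3.png",cv2.resize(np.hstack([a,b]),(800,300)))
E
```

```text
[ 0.47393843 -0.18882341  0.44364977] [-3.13818367 -0.00323743  1.83265489] [-0.62473239 -0.12993832 -5.46748305] [-0.0688321  -0.03677729  0.05745442] 0.015006898990947145
scene3 344 [ 0.48621947 -0.21849741  0.26817488] [ 0.24180037 -0.96914769 -0.0478052 ] -0.09080060788588479 0.07328162596612554 0.26708873634604485
plate normal [0.00537893 0.00161712 0.99998423] [ 0.48477629 -0.20128994  0.17179672] 2379
side3 446 [ 0.48150258 -0.22497485  0.26912925] [ 0.27936444 -0.95915042 -0.04456429] -0.14465840597475643 0.06710158883038343 0.2686419649247313
plate normal [-6.47378638e-04  3.21269174e-03  9.99994630e-01] [ 0.47303768 -0.21959898  0.17349524] 2996
```

View pics/c3.png

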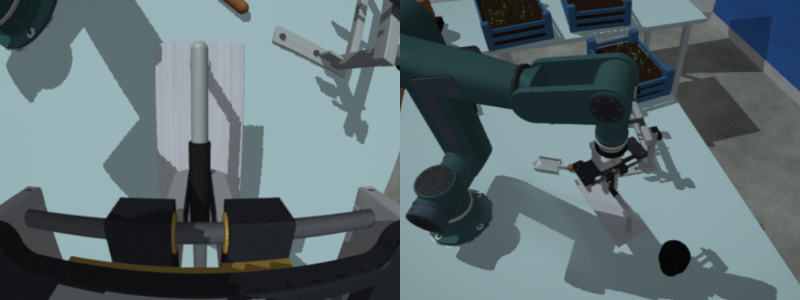

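The dibber is held level, with the plate normal within 0.3° of vertical. Next I carry it to a point ahead of the mouths.

Call:
{"method": "move_arm", "body": {"increments": [[[0,0.08,0.03,0,0,0,0.02],[0,0.22,0.09,0,0,0,0.05],[0,0.38,0.15,0,0,0,0.09],[0,0.54,0.22,0,0,0,0.13],[0,0.7,0.28,0,0,0,0.17],[0,0.84,0.34,0,0,0,0.2],[0,0.92,0.37,0,0,0,0.211],[0,0.935,0.375,0,0,0,0.211]]]}}

```text
time: 4.95
tool_pos: [0.4861, -0.0874, 0.4458]
ee_rot: [-3.141, -0.001, 1.503]
wrist_force: [-0.5, 0.2, -5.8]
width: 0.0151
```

Call:
{"method": "move_arm", "body": {"increments": [[[0,0.08,0.0,0,0,0,0],[0,0.22,0.01,0,0,0,0],[0,0.38,0.02,0,0,0,0],[0,0.54,0.03,0,0,0,0],[0,0.7,0.04,0,0,0,0],[0,0.86,0.05,0,0,0,0],[0,0.96,0.05,0,0,0,0],[0,1.0,0.05,0,0,0,0]]]}}

```text
time: 5.62
tool_pos: [0.4981, 0.0116, 0.446]
ee_rot: [-3.141, -0.001, 1.503]
wrist_force: [-0.3, -0.4, -6.1]
width: 0.0153
```

Call:
{"method": "move_arm", "body": {"increments": [[[0,0.08,0.0,0,0,0,0],[0,0.22,0.01,0,0,0,0],[0,0.38,0.02,0,0,0,0],[0,0.54,0.03,0,0,0,0],[0,0.7,0.04,0,0,0,0],[0,0.86,0.05,0,0,0,0],[0,0.96,0.05,0,0,0,0],[0,1.0,0.05,0,0,0,0]]]}}

```text
time: 6.28
tool_pos: [0.5101, 0.1109, 0.446]
ee_rot: [-3.141, -0.0, 1.502]
wrist_force: [0.8, 0.7, -7.2]
width: 0.0149
```

Call:
{"method": "move_arm", "body": {"increments": [[[0,0.08,0.01,0,0,0,0],[0,0.2,0.02,0,0,0,0],[0,0.34,0.03,0,0,0,0],[0,0.43,0.04,0,0,0,0],[0,0.46,0.04,0,0,0,0],[0,0.46,0.04,0,0,0,0],[0,0.46,0.04,0,0,0,0],[0,0.46,0.04,0,0,0,0]]]}}

```text
time: 6.95
tool_pos: [0.5172, 0.1551, 0.4462]
ee_rot: [3.142, 0.001, 1.501]
wrist_force: [0.8, 1.4, -6.8]
width: 0.0148
```

```bash
cat > look.py <<'E'
import sys
from bench import robot
import cv2, numpy as np
k=sys.argv[1]
o=robot.get_obs();print(o['time'],o['tool_pos'],o['ee_rot'],o['wrist_force'],o['wrist_torque'],o['width'])
for n in ["wrist","scene","side"]:
    q=robot.camera_params(n)
    p,d=robot.snapshot(n); cv2.imwrite(f"pics/{n}{k}.png",p[:,:,::-1]);np.savez(f"pics/{n}{k}.npz",p=p,d=d,**q)
    f=robot.get_obs()['wrist_force']; print(f)
p=cv2.imread(f"pics/scene{k}.png")[110:260,240:390]; cv2.imwrite(f"pics/scene{k}z.png",cv2.resize(p,None,fx=4,fy=4,interpolation=cv2.INTER_CUBIC))
p=cv2.imread(f"pics/wrist{k}.png"); cv2.imwrite(f"pics/wrist{k}z.png",cv2.resize(p,(800,600),interpolation=cv2.INTER_CUBIC))
E
python3 look.py 4
```

```text
6.95 [0.51716477 0.15511329 0.44621943] [3.14154145e+00 6.20542023e-04 1.50053211e+00] [ 0.83727127  1.3640728  -6.79247878] [-0.05422778  0.02083013 -0.03732488] 0.014807246825481912
[ 0.20094949  0.22056472 -6.89621365]
[ 0.06301232  0.3760105  -5.91594677]
[-0.14144477 -0.53434607 -5.77803037]
```

View pics/wrist4z.png

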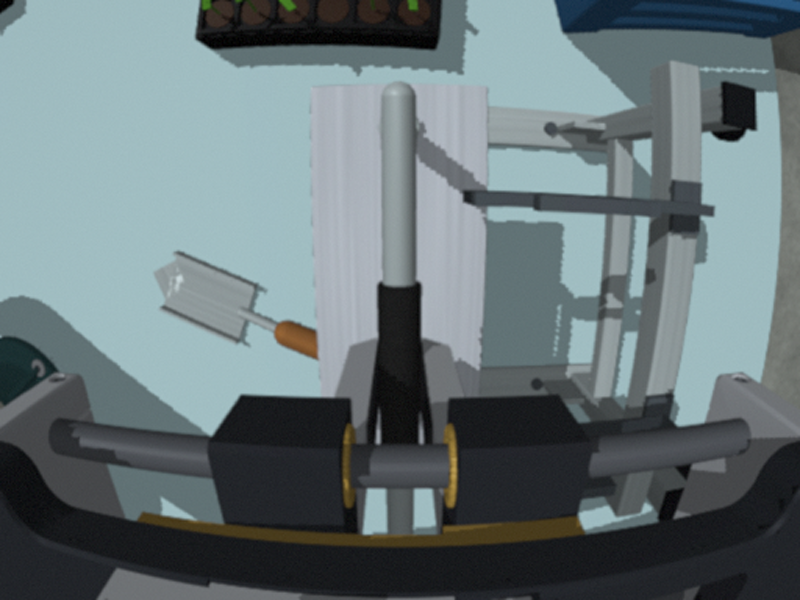

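View pics/scene4z.png

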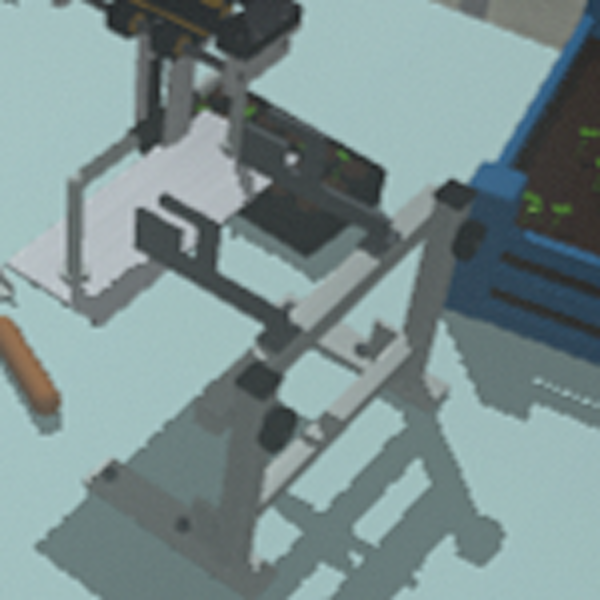

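The wrist view shows the bar vertical at column ~398 and the far hanger edge-on from its tip at (463,197) to (710,210), with the jaw front near (535,200). I'll cast rays for the relative positions.

```bash
cat >> h.py <<'E'
def wray(z,u,v):
    K,R=z['mtx'],z['R']; a=(u-K[0,2])/K[0,0]; b=(v-K[1,2])/K[1,1]; r=np.hypot(a,b)
    d=np.array([np.sin(r)*a/r,np.sin(r)*b/r,np.cos(r)]) if r>1e-9 else np.array([0,0,1.])
    return R.T@d
def wplane(z,u,v,h):
    C=-z['R'].T@z['t']; d=wray(z,u,v); return C+d*(h-C[2])/d[2]
E
python3 - <<'E'
from h import *
z=load("wrist4"); p=z['p'].astype(int)
g=p.mean(2)
np.set_printoptions(linewidth=200)
print("bar rows"); 
for r in (65,90,115,126,150,170): print(r,g[r,238:276].astype(int))
print("tip region"); print(g[120:136,288:306].astype(int)); print("jaw"); print(g[120:138,334:352].astype(int))
d=z['d']; print(d[124:134,292:302].round(3)); print("jaw d",d[124:136,336:350].round(3))
E
```

```text
bar rows
65 [181 177 175 176 176 164 147 137 143 150 151 157 159 162 164 163 163 155 148 142 134 126 121 112 105  94  82  94 141 171 179 178 176 176 175 176 178 178]
90 [179 177 176 178 174 162 139 137 143 146 150 155 157 159 161 160 158 156 148 140 135 126 122 114 106  96  85  78  86 102 108 108 109 108 107 107 121 152]
115 [179 177 176 179 182 175 148 136 142 150 151 153 155 158 158 155 154 153 147 143 135 129 123 115 108  96  84  88 133 171 179 177 176 176 178 179 180 179]
126 [180 176 178 178 180 175 148 135 142 148 152 152 156 156 157 155 155 153 147 139 134 129 120 115 105  96  84  86 129 171 179 178 178 177 178 180 181 179]
150 [181 179 177 180 181 175 148 134 140 148 153 153 154 155 156 153 153 150 146 141 136 130 121 115 105  95  85  90 129 170 180 177 178 178 179 180 181 179]
170 [181 180 178 178 181 174 151 135 139 146 150 152 155 156 153 155 152 150 144 139 134 129 122 114 107  95  85  87 127 167 179 181 178 179 180 181 179 179]
tip region
[[176 170 140 128 124 113 107 107 105 105 106 109 109 108 106 107 106 106]
 [179 178 169 166 157 129 111 101  89  83  83  84  85  84  
[... 3403 characters left out ...]
59]
 [0.185 0.184 0.184 0.184 0.185 0.168 0.167 0.165 0.163 0.161 0.16  0.159 0.159 0.159]
 [0.185 0.184 0.184 0.184 0.185 0.169 0.167 0.165 0.164 0.161 0.16  0.16  0.16  0.16 ]
 [0.183 0.185 0.184 0.185 0.185 0.167 0.166 0.164 0.163 0.162 0.16  0.16  0.16  0.16 ]
 [0.185 0.184 0.184 0.184 0.184 0.168 0.167 0.165 0.163 0.162 0.16  0.16  0.16  0.16 ]
 [0.185 0.185 0.186 0.184 0.184 0.169 0.167 0.166 0.162 0.161 0.16  0.16  0.16  0.161]
 [0.417 0.416 0.418 0.418 0.418 0.169 0.166 0.164 0.163 0.161 0.159 0.159 0.159 0.161]
 [0.419 0.419 0.419 0.419 0.42  0.168 0.167 0.165 0.163 0.16  0.161 0.16  0.16  0.158]
 [0.42  0.418 0.419 0.418 0.418 0.42  0.418 0.42  0.419 0.419 0.419 0.419 0.421 0.419]]
```

```bash
cat > wr.py <<'E'
from h import *
def pts(z,us,vs):
    C=-z['R'].T@z['t']; out=[]
    for v in vs:
        for u in us:
            r=wray(z,u,v); cz=(z['R']@r)[2]; dd=z['d'][v,u]
            if dd>0: out.append(C+r*dd/cz)
    return np.array(out)
E
python3 - <<'E'
from wr import *
z=load("wrist4"); np.set_printoptions(precision=4,suppress=True)
L=pts(z,range(312,334),range(126,130)); print("lip top",np.median(L,0),L[:,2].std())
J=pts(z,range(348,375),range(126,131)); print("jaw top",np.median(J,0),J[:,2].std())
for c in range(246,266,2): 
    B=pts(z,[c],range(65,170)); print(c,"bar",np.median(B,0))
for v in (70,100,128,160): B=pts(z,range(250,258),range(v-5,v+5)); print(v,np.median(B,0))
# rail top
R=pts(z,range(425,445),range(60,110)); print("rail",np.median(R,0))
P=pts(z,range(210,235),range(60,200)); print("plate",np.median(P,0))
P=pts(z,range(10,120),range(60,120)); print("bench",np.median(P,0))
# edges
S=(.239)
for nm,u,v,h in [("tip bottom?",295.8,126,.22),("tip top",301.5,126,.239),("jaw bot",340.7,129,.255),("jaw top",345.3,129,.264),("barL",243.7,126,.2624),("barR",265.8,126,.2624),("barL",243.6,65,.2624),("barR",265.5,65,.2624),("barL",243.7,170,.2624),("barR",265.8,170,.2624)]:
    print(nm,wplane(z,u,v,h))
E
```

```text
lip top [0.5635 0.2164 0.2369] 0.000605118717646484
jaw top [0.5809 0.2167 0.2621] 0.000624087347358837
246 bar [0.5163 0.2258 0.268 ]
248 bar [0.5173 0.2258 0.2689]
250 bar [0.5184 0.2257 0.2696]
252 bar [0.5194 0.2256 0.27  ]
254 bar [0.5205 0.2255 0.2701]
256 bar [0.5215 0.2255 0.2701]
258 bar [0.5225 0.2254 0.2701]
260 bar [0.5236 0.2253 0.2695]
262 bar [0.5246 0.2252 0.269 ]
264 bar [0.5257 0.2252 0.2678]
70 [0.522  0.2506 0.2698]
100 [0.5209 0.2347 0.2701]
128 [0.5198 0.2201 0.2699]
160 [0.5186 0.2032 0.2703]
rail [0.6802 0.2512 0.1926]
plate [0.4921 0.2168 0.1742]
bench [ 0.2137  0.3108 -0.0004]
tip bottom? [0.5485 0.2174 0.22  ]
tip top [0.5496 0.218  0.239 ]
jaw bot [0.5706 0.216  0.255 ]
jaw top [0.5707 0.2165 0.264 ]
barL [0.5145 0.221  0.2624]
barR [0.5265 0.2201 0.2624]
barL [0.5169 0.2547 0.2624]
barR [0.5287 0.2538 0.2624]
barL [0.5126 0.1966 0.2624]
barR [0.5249 0.1957 0.2624]
```

```bash
python3 - <<'E'
from wr import *
z=load("wrist4"); np.set_printoptions(precision=4,suppress=True,linewidth=200)
g=cv2.GaussianBlur(z['p'].astype(np.float32).mean(2),(3,3),0)
d=z['d']
L=[];Rr=[]
for v in list(range(50,112))+list(range(150,215)):
    row=d[v]; zz=np.array([pts(z,[u],[v])[0][2] if row[u]>0 else np.nan for u in range(400,460)])
    on=np.where(abs(zz-.193)<.004)[0]
    if len(on)>8:
        L.append(wplane(z,400+on[0]-.5,v,.193)); Rr.append(wplane(z,400+on[-1]+.5,v,.193))
for E in (np.array(L),np.array(Rr)):
    f=cv2.fitLine(E[:,:2].astype(np.float32),cv2.DIST_HUBER,0,1e-4,1e-4).ravel(); print(len(E),f,np.degrees(np.arctan2(f[0],f[1]))%180, "x at y=.15", f[2]+(.15-f[3])*f[0]/f[1], E[:,1].min(),E[:,1].max(), abs(E[:,0]-(f[2]+(E[:,1]-f[3])*f[0]/f[1])).mean())
E
```

```text
127 [0.0645 0.9979 0.6692 0.199 ] 3.6976566 x at y=.15 0.6660796 0.13376933641178612 0.28187272451534084 0.0004460537838116211
127 [0.0695 0.9976 0.6919 0.1853] 3.9844701 x at y=.15 0.6894663 0.13150057638474566 0.28455197084418626 0.0012448575879585291
```

The rail's yaw from the wrist view (3.7–4.0°) agrees with the bar's (4.0°). The bar sits about 77 mm ahead of the seat and about 21 mm above lip contact. Next I move over the open front of the lips and lower to about 5 mm above them.

Call:
{"method": "move_arm", "body": {"increments": [[[0,0,0.06,0,0,0,0],[0,0,0.15,0,0,0,0],[0,0,0.25,0,0,0,0],[0,0,0.33,0,0,0,0],[0,0,0.37,0,0,0,0],[0,0,0.37,0,0,0,0],[0,0,0.37,0,0,0,0],[0,0,0.37,0,0,0,0]]]}}

```text
time: 7.77
tool_pos: [0.5541, 0.1531, 0.446]
ee_rot: [-3.141, 0.0, 1.501]
wrist_force: [0.6, 0.1, -6.1]
width: 0.0152
```

Call:
{"method": "move_arm", "body": {"increments": [[[0,0,0,0.03,0,0,0],[0,0,0,0.07,0,0,0],[0,0,0,0.11,0,0,0],[0,0,0,0.14,0,0,0],[0,0,0,0.16,0,0,0],[0,0,0,0.16,0,0,0],[0,0,0,0.16,0,0,0],[0,0,0,0.16,0,0,0]]]}}

```text
time: 8.43
tool_pos: [0.5541, 0.153, 0.4304]
ee_rot: [3.141, -0.0, 1.501]
wrist_force: [-0.9, -0.3, -6.1]
width: 0.0152
```

```bash
python3 look.py 5; python3 - <<'E'
from wr import *
z=load("wrist5"); np.set_printoptions(precision=4,suppress=True,linewidth=220)
g=z['p'].mean(2)
print(g[122:136,262:310].astype(int))
E
```

```text
8.4333 [0.55408953 0.15299711 0.43040353] [ 3.14108610e+00 -1.22064890e-04  1.50119199e+00] [-0.90017996 -0.31519859 -6.06623374] [-0.01309303  0.02256678 -0.01383826] 0.01515483803281461
[ 0.5478421   0.6000559  -6.41344687]
[ 0.07535383  0.72383912 -5.91155227]
[ 0.62278131 -0.54816593 -6.00362768]
[[109  98  86  82  94 117 121 121 119 121 120 123 123 123 125 124 125 127 128 130 128 129 129 130 130 127 130 131 132 131 108  89  85  85  88  89  91  92  92  94  92  94  92  94  96  96  97 100]
 [109 100  87  79  69  65  60  62  63  61  62  61  62  64  63  69  72  73  74  72  70  71  72  73  76  74  75  75  80  78  74  66  64  66  65  66  69  68  70  71  70  69  71  71  72  73  76  79]
 [111  98  88  78  65  49  46  44  44  44  44  46  44  44  49  62  70  72  71  65  60  62  64  64  65  66  65  67  68  67  68  66  66  65  66  67  69  67  72  70  68  67  67  67  66  65  66  65]
 [107  98  88  78  65  51  46  48  48  48  47  45  48  47  50  60  70  78  76  70  63  67  75  78  77  75  77  78  77  76  78  77  78  77  75  76  77  76  76  78  76  77  74  75  73  74  70  73]
 [109  99  86  77 
[... 1232 characters left out ...]
2  61  68  79  81  80  80  81  79  78  80  79  78  79  79  79  81  79  80  80  78  78  80  80  77  80  77  77  80]
 [110 100  88  79  89 109 111 112 111 111 110 111 111 112 110 109 109 111 113  95  65  70  79  80  78  79  80  79  79  78  79  79  78  79  80  78  79  79  78  78  80  78  78  78  80  79  79  78]
 [108 100  88  85 117 155 164 163 163 162 161 162 163 161 162 160 161 163 160 130  83  67  76  79  79  79  79  78  78  79  77  78  77  79  76  78  78  77  80  79  79  78  76  77  79  77  77  78]
 [109  98  87  86 129 173 181 180 181 180 181 183 181 183 184 183 183 184 181 154 108  86  86  88  88  85  86  87  85  86  85  83  84  85  85  85  84  85  82  82  83  81  81  82  82  80  82  82]]
```

View pics/wrist5z.png

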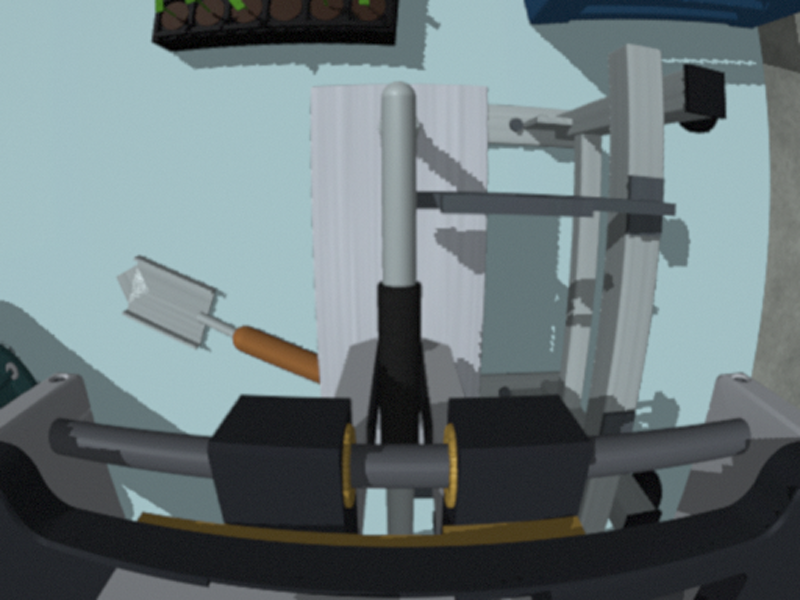

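View pics/scene5z.png

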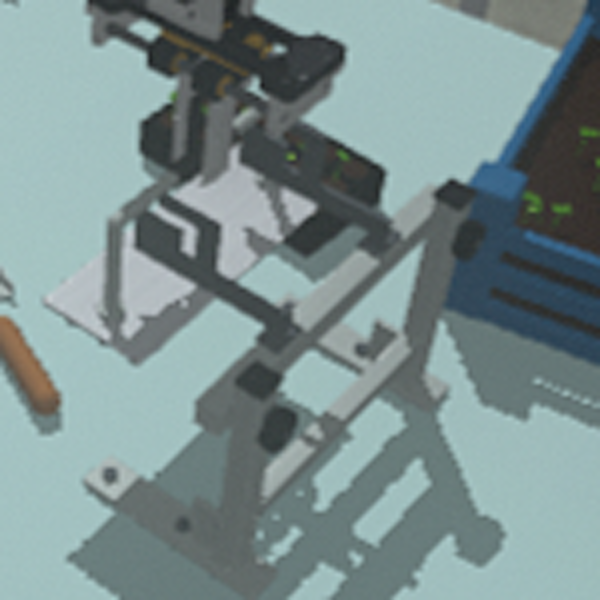

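Call:
{"method": "move_arm", "body": {"increments": [[[0,0,0,0.01,0,0,0],[0,0,0,0.02,0,0,0],[0,0,0,0.03,0,0,0],[0,0,0,0.04,0,0,0],[0,0,0,0.04,0,0,0],[0,0,0,0.04,0,0,0]]]}}

```text
time: 9.08
tool_pos: [0.5541, 0.153, 0.426]
ee_rot: [-3.141, 0.0, 1.501]
wrist_force: [0.5, 0.6, -5.7]
width: 0.0151
```

```bash
python3 - <<'E'
from wr import *
z=load("wrist5"); np.set_printoptions(precision=4,suppress=True,linewidth=220)
b=(wplane(z,243.7,129,.2484)+wplane(z,266.0,129,.2484))/2; j=wplane(z,282.3,129,.262); print(b,j,j-b)
L=pts(z,range(268,276),range(126,129)); print("lip top",np.median(L,0))
J=pts(z,range(286,310),range(126,131)); print("jaw top",np.median(J,0))
B=pts(z,range(252,259),range(65,170)); print("bar top",np.median(B,0))
E
```

```text
[0.5574 0.217  0.2484] [0.571  0.2167 0.262 ] [ 0.0136 -0.0003  0.0136]
lip top [0.567  0.217  0.2372]
jaw top [0.5789 0.2168 0.2621]
bar top [0.5579 0.2235 0.2543]
```

The force is unchanged and contact should come at TCP z ≈ 0.425, so I'll feel down in 0.5 mm steps.

Call:
{"method": "move_arm", "body": {"increments": [[[0,0,0,0.005,0,0,0],[0,0,0,0.005,0,0,0],[0,0,0,0.005,0,0,0]]]}}

```text
time: 9.33
tool_pos: [0.5541, 0.153, 0.4257]
ee_rot: [3.141, -0.0, 1.501]
wrist_force: [0.7, -0.1, -7.4]
width: 0.015
```

Call:
{"method": "move_arm", "body": {"increments": [[[0,0,0,0.005,0,0,0],[0,0,0,0.005,0,0,0],[0,0,0,0.005,0,0,0]]]}}

```text
time: 9.58
tool_pos: [0.5541, 0.153, 0.4252]
ee_rot: [3.142, 0.0, 1.501]
wrist_force: [0.2, -0.6, -6.1]
width: 0.0149
```

Call:
{"method": "move_arm", "body": {"increments": [[[0,0,0,0.005,0,0,0],[0,0,0,0.005,0,0,0],[0,0,0,0.005,0,0,0]]]}}

```text
time: 9.83
tool_pos: [0.554, 0.153, 0.425]
ee_rot: [3.141, -0.0, 1.501]
wrist_force: [0.2, -0.5, -5.1]
width: 0.0154
```

Call:
{"method": "move_arm", "body": {"increments": [[[0,0,0,0.005,0,0,0],[0,0,0,0.005,0,0,0],[0,0,0,0.005,0,0,0]]]}}

```text
time: 10.08
tool_pos: [0.554, 0.153, 0.4249]
ee_rot: [3.141, -0.0, 1.501]
wrist_force: [-1.6, 0.2, -2.6]
width: 0.0149
```

Call:
{"method": "move_arm", "body": {"increments": [[[0,0,0,0.005,0,0,0],[0,0,0,0.005,0,0,0],[0,0,0,0.005,0,0,0]]]}}

```text
time: 10.33
tool_pos: [0.5539, 0.153, 0.4248]
ee_rot: [3.14, -0.0, 1.501]
wrist_force: [-1.5, 0.1, 1.2]
width: 0.0153
```

Contact: Fz went from -6 to +1 N with measured TCP z at 0.4248–0.425. The stiffness is about 7.5 N/mm. A quick torque check will show whether both lips bear.

```bash
python3 - <<'E'
from bench import robot
o=robot.get_obs();print(o['tool_pos'],o['ee_rot'],o['wrist_force'],o['wrist_torque'])
E
```

```text
[0.55391609 0.1529529  0.4247833 ] [ 3.14022575e+00 -2.93491034e-04  1.50115387e+00] [-1.49027484  0.06312207  1.24871161] [-0.08318607  0.39071827 -0.00757229]
```

Call:
{"method": "move_arm", "body": {"increments": [[[0,0,0,-0.015,0,0,0],[0,0,0,-0.03,0,0,0],[0,0,0,-0.03,0,0,0],[0,0,0,-0.03,0,0,0]]]}}

```text
time: 10.67
tool_pos: [0.5542, 0.153, 0.4256]
ee_rot: [-3.14, 0.0, 1.501]
wrist_force: [0.7, -0.0, -6.9]
width: 0.0155
```

```bash
python3 - <<'E'
from bench import robot
o=robot.get_obs();print(o['tool_pos'],o['ee_rot'],o['wrist_force'],o['wrist_torque'])
E
```

```text
[0.55425    0.15303633 0.42555541] [-3.14014634e+00  3.23097832e-04  1.50119499e+00] [ 0.73488196 -0.04550846 -6.89737387] [ 0.00094279  0.01951378 -0.02654201]
```

Call:
{"method": "move_arm", "body": {"increments": [[[0,0,0,0,0,0,0],[0,0,0,0,0,0,0],[0,0,0,0,0,0,0],[0,0,0,0,0,0,0]]]}}

```text
time: 11.0
tool_pos: [0.5541, 0.153, 0.4265]
ee_rot: [-3.141, 0.0, 1.501]
wrist_force: [0.5, -0.1, -6.2]
width: 0.0158
```

```bash
cat > gap.py <<'E'
import sys
from bench import robot
from wr import *
k=sys.argv[1]
o=robot.get_obs();print(o['time'],o['tool_pos'],o['ee_rot'],o['wrist_force'],o['wrist_torque'])
q=robot.camera_params("wrist"); p,d=robot.snapshot("wrist"); cv2.imwrite(f"pics/wrist{k}.png",p[:,:,::-1]);np.savez(f"pics/wrist{k}.npz",p=p,d=d,**q)
cv2.imwrite(f"pics/wrist{k}z.png",cv2.resize(p[:,:,::-1],(800,600),interpolation=cv2.INTER_CUBIC))
o=robot.get_obs();print(o['tool_pos'],o['wrist_force'])
z=load(f"wrist{k}")
B=pts(z,range(252,259),range(65,110)); print("bar top far",np.median(B,0))
B=pts(z,range(252,259),range(140,170)); print("bar top near",np.median(B,0))
a,b=[int(x) for x in sys.argv[2:4]]
J=pts(z,range(a,b),range(126,131)); print("jaw top",np.median(J,0))
np.set_printoptions(linewidth=200)
print(p[128,262:300].mean(1).astype(int))
E
python3 gap.py 6 290 310
```

```text
11.0 [0.55410546 0.15301697 0.42650294] [-3.14140611e+00  6.13227468e-05  1.50122601e+00] [ 0.48220269 -0.12947056 -6.22652612] [-0.01025856 -0.04515923 -0.00540339]
[0.5540871  0.15300385 0.42655463] [ 0.50265084  0.28096917 -6.00197089]
bar top far [0.5589466  0.23917596 0.25032395]
bar top near [0.55645676 0.20396532 0.25044755]
jaw top [0.57891496 0.2169215  0.26207434]
[110  99  87  76  67  52  49  49  47  46  48  48  52  61  75  78  78  77  78  75  64  60  71  79  80  80  79  79  81  80  79  80  79  80  79  81  80  81]
```

The bar has 1.5 mm above the lip and 2.7 mm below the jaw. I'll raise it 0.5 mm and go in.

Call:
{"method": "move_arm", "body": {"increments": [[[0,0,0,-0.005,0,0,0],[0,0,0.03,-0.005,0,0,0],[0,0,0.06,-0.005,0,0,0],[0,0,0.09,-0.005,0,0,0],[0,0,0.12,-0.005,0,0,0],[0,0,0.14,-0.005,0,0,0],[0,0,0.15,-0.005,0,0,0],[0,0,0.15,-0.005,0,0,0]]]}}

```text
time: 11.72
tool_pos: [0.5694, 0.1519, 0.427]
ee_rot: [-3.141, 0.0, 1.501]
wrist_force: [0.7, 0.5, -5.5]
width: 0.0153
```

Call:
{"method": "move_arm", "body": {"increments": [[[0,0,0,0,0,0,0],[0,0,0.03,0,0,0,0],[0,0,0.06,0,0,0,0],[0,0,0.09,0,0,0,0],[0,0,0.11,0,0,0,0],[0,0,0.12,0,0,0,0],[0,0,0.12,0,0,0,0],[0,0,0.12,0,0,0,0]]]}}

```text
time: 12.38
tool_pos: [0.5811, 0.1511, 0.4271]
ee_rot: [-3.141, 0.0, 1.501]
wrist_force: [-0.2, 0.3, -5.8]
width: 0.0149
```

```bash
python3 gap.py 7 268 285
```

```text
12.3833 [0.58106706 0.15110486 0.42710036] [-3.14132758e+00  7.99985642e-06  1.50117455e+00] [-0.2171319   0.25518568 -5.78144028] [-0.02979858 -0.0036519  -0.05243431]
[0.58099368 0.15113595 0.42715913] [-0.08728043  0.79525627 -6.28286649]
bar top far [0.58590308 0.23735316 0.25103998]
bar top near [0.58338087 0.20180433 0.25104023]
jaw top [0.59456961 0.21565185 0.26211162]
[80 81 79 79 79 81 80 80 79 79 80 79 79 79 78 79 80 79 79 79 80 79 80 80 81 79 80 80 79 80 79 78 81 80 79 80 78 77]
```

View pics/wrist7z.png

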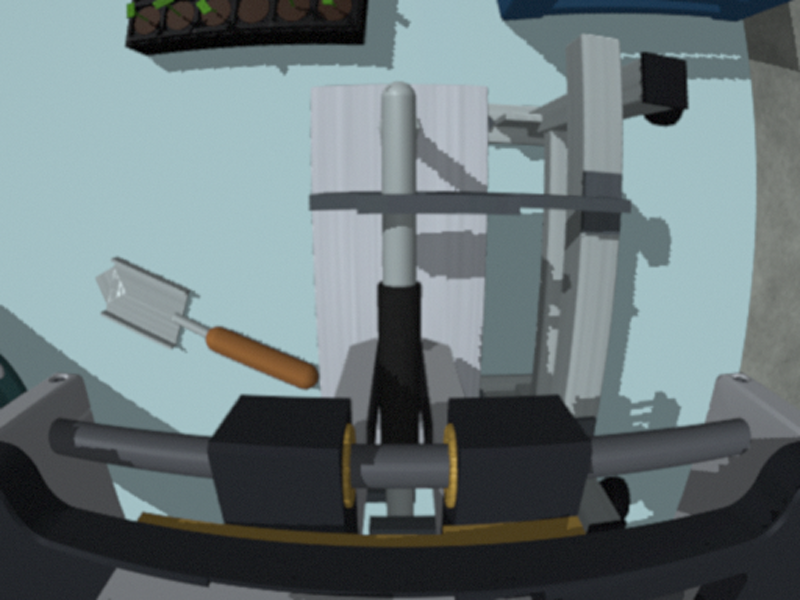

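The bar (column ~398) now lies under the jaw, with the jaw front left of it at column ~358 and no contact force. I'll carry on to x ≈ -2.

Call:
{"method": "move_arm", "body": {"increments": [[[0,0,0.02,0,0,0,0],[0,0,0.04,0,0,0,0],[0,0,0.06,0,0,0,0],[0,0,0.08,0,0,0,0],[0,0,0.1,0,0,0,0],[0,0,0.115,0,0,0,0],[0,0,0.115,0,0,0,0],[0,0,0.115,0,0,0,0]]]}}

```text
time: 13.1
tool_pos: [0.5926, 0.1503, 0.4271]
ee_rot: [-3.141, 0.0, 1.501]
wrist_force: [0.2, -0.6, -6.5]
width: 0.0153
```

Call:
{"method": "move_arm", "body": {"increments": [[[0,0,0.01,0,0,0,0],[0,0,0.01,0,0,0,0],[0,0,0.01,0,0,0,0],[0,0,0.01,0,0,0,0]]]}}

```text
time: 13.43
tool_pos: [0.5934, 0.1503, 0.4272]
ee_rot: [3.142, 0.0, 1.501]
wrist_force: [0.1, 0.0, -5.7]
width: 0.0154
```

Call:
{"method": "move_arm", "body": {"increments": [[[0,0,0.01,0,0,0,0],[0,0,0.01,0,0,0,0],[0,0,0.01,0,0,0,0],[0,0,0.01,0,0,0,0]]]}}

```text
time: 13.77
tool_pos: [0.5945, 0.1502, 0.4272]
ee_rot: [3.142, 0.0, 1.501]
wrist_force: [-0.2, -0.1, -6.6]
width: 0.0153
```

Call:
{"method": "move_arm", "body": {"increments": [[[0,0,0.01,0,0,0,0],[0,0,0.01,0,0,0,0],[0,0,0.01,0,0,0,0],[0,0,0.01,0,0,0,0]]]}}

```text
time: 14.1
tool_pos: [0.5955, 0.1501, 0.4272]
ee_rot: [-3.142, -0.0, 1.501]
wrist_force: [-0.7, 0.3, -6.3]
width: 0.0152
```

Call:
{"method": "move_arm", "body": {"increments": [[[0,0,0.005,0,0,0,0],[0,0,0.005,0,0,0,0],[0,0,0.005,0,0,0,0],[0,0,0.005,0,0,0,0]]]}}

```text
time: 14.43
tool_pos: [0.596, 0.1501, 0.4272]
ee_rot: [3.142, -0.0, 1.501]
wrist_force: [-0.5, 0.1, -6.3]
width: 0.0152
```

Call:
{"method": "move_arm", "body": {"increments": [[[0,0,0.005,0,0,0,0],[0,0,0.005,0,0,0,0],[0,0,0.005,0,0,0,0],[0,0,0.005,0,0,0,0]]]}}

```text
time: 14.77
tool_pos: [0.5965, 0.15, 0.4272]
ee_rot: [3.142, -0.0, 1.501]
wrist_force: [1.0, 0.4, -6.3]
width: 0.0149
```

Call:
{"method": "move_arm", "body": {"increments": [[[0,0,0.005,0,0,0,0],[0,0,0.005,0,0,0,0],[0,0,0.005,0,0,0,0],[0,0,0.005,0,0,0,0]]]}}

```text
time: 15.1
tool_pos: [0.597, 0.15, 0.4272]
ee_rot: [3.141, 0.0, 1.501]
wrist_force: [-0.3, -0.1, -5.4]
width: 0.0154
```

Call:
{"method": "move_arm", "body": {"increments": [[[0,0,0.005,0,0,0,0],[0,0,0.005,0,0,0,0],[0,0,0.005,0,0,0,0],[0,0,0.005,0,0,0,0]]]}}

```text
time: 15.43
tool_pos: [0.5973, 0.15, 0.4272]
ee_rot: [-3.141, 0.0, 1.501]
wrist_force: [-3.8, 0.1, -6.7]
width: 0.0151
```

Call:
{"method": "move_arm", "body": {"increments": [[[0,0,0.005,0,0,0,0],[0,0,0.005,0,0,0,0],[0,0,0.005,0,0,0,0],[0,0,0.005,0,0,0,0]]]}}

```text
time: 15.77
tool_pos: [0.5975, 0.15, 0.4272]
ee_rot: [-3.14, 0.0, 1.501]
wrist_force: [-6.2, 0.2, -4.6]
width: 0.0153
```

```bash
python3 gap.py 8 262 280; python3 - <<'E'
from wr import *
z=load("wrist8"); np.set_printoptions(precision=4,suppress=True,linewidth=220)
g=z['p'].mean(2)
print(g[120:140,165:187].astype(int)); print(g[120:140,204:222].astype(int)); print(g[[110,112,150,160],238:272].astype(int))
E
```

```text
15.7667 [0.59751932 0.15003024 0.42716662] [-3.13972998e+00  1.41773811e-04  1.50145770e+00] [-6.21211752  0.18208106 -4.62288844] [-0.02219536  0.95334772 -0.01667728]
[0.59751036 0.15001313 0.42718611] [-5.59038773  0.25466602 -4.99422774]
bar top far [0.6020364  0.23621341 0.25103687]
bar top near [0.59953169 0.20075483 0.25117582]
jaw top [0.60809801 0.21468855 0.26205035]
[78 80 80 78 77 79 77 77 78 77 77 78 79 77 76 78 77 76 77 76 78 79 77 77 77 74 74 75 76 76 76 77 78 76 78 77 78 79]
[[184 184 184 184 184 184 184 185 184 184 184 185 184 184 181 183 185 184 185 185 183 185]
 [184 183 185 184 183 183 182 184 183 185 184 185 183 185 185 184 184 185 183 184 184 185]
 [183 183 184 184 185 184 184 185 184 184 185 185 186 186 185 186 185 185 184 182 183 181]
 [184 184 186 184 185 185 185 183 182 181 181 180 181 177 175 177 175 173 166 155 152 149]
 [183 184 184 183 185 184 178 175 166 164 155 150 147 137 132 127 119 114 106  94  90  89]
 [183 185 184 185 184 176 152 137 125 120 112 106 101  90  87  84  80  75  74  70  72  71]
 [185 184 185 185 183 162 115  90  86  83  81  78  79  77 
[... 2574 characters left out ...]
74 175 175 173 176 179 179 180 181 178 180 181 185 184 182 180 179]
 [181 181 181 184 182 182 185 187 187 186 184 182 186 189 187 185 184 182]]
[[182 180 179 182 181 165 142 138 145 150 155 158 159 160 160 160 159 155 150 142 135 130 122 115 106  95  86  99 144 177 181 180 183 181]
 [182 181 180 181 185 177 147 141 148 152 157 157 159 161 161 160 157 155 150 142 136 130 124 116 107  94  85 100 144 175 183 181 180 179]
 [113 110 110 110 113 110 101 109 135 152 156 158 159 160 156 156 156 154 148 143 138 130 123 115 106  96  86  81  94 108 112 111 113 110]
 [119 110 108 111 112 112 117 133 146 149 155 155 159 159 158 157 156 153 148 144 138 131 125 116 108  96  88  82  95 111 112 112 112 111]]
```

View pics/wrist8z.png

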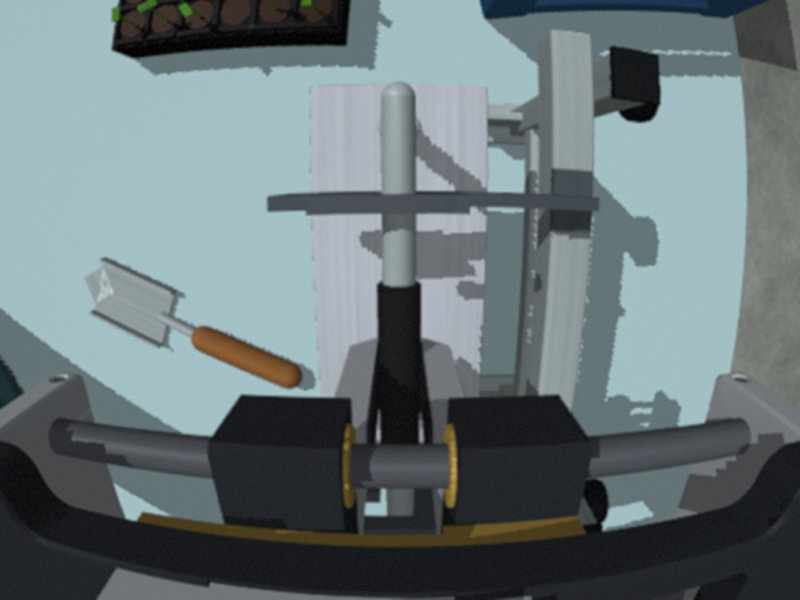

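The back wall is felt at Fx ≈ -6 N. Tz ≈ 0, so both hangers touch evenly, and TCP x at contact is ≈ 0.597. I'll back off to the middle of the slot, then lower.

Call:
{"method": "move_arm", "body": {"increments": [[[0,0,-0.012,0,0,0,0],[0,0,-0.024,0,0,0,0],[0,0,-0.024,0,0,0,0],[0,0,-0.024,0,0,0,0],[0,0,-0.024,0,0,0,0],[0,0,-0.024,0,0,0,0]]]}}

```text
time: 16.32
tool_pos: [0.5958, 0.1501, 0.4272]
ee_rot: [3.141, -0.0, 1.501]
wrist_force: [-0.3, -0.0, -6.6]
width: 0.015
```

Call:
{"method": "move_arm", "body": {"increments": [[[0,0,0,0.01,0,0,0],[0,0,0,0.02,0,0,0],[0,0,0,0.03,0,0,0],[0,0,0,0.035,0,0,0],[0,0,0,0.04,0,0,0],[0,0,0,0.04,0,0,0],[0,0,0,0.04,0,0,0]]]}}

```text
time: 16.9
tool_pos: [0.5956, 0.1501, 0.4231]
ee_rot: [-3.142, 0.0, 1.501]
wrist_force: [0.6, 0.2, -5.7]
width: 0.0154
```

The bar has passed the lip level (0.4231 < 0.425) with no contact, so it is in the throats.

Call:
{"method": "move_arm", "body": {"increments": [[[0,0,0,0.01,0,0,0],[0,0,0,0.02,0,0,0],[0,0,0,0.03,0,0,0],[0,0,0,0.04,0,0,0],[0,0,0,0.05,0,0,0],[0,0,0,0.06,0,0,0],[0,0,0,0.07,0,0,0],[0,0,0,0.07,0,0,0]]]}}

```text
time: 17.57
tool_pos: [0.5955, 0.1501, 0.4158]
ee_rot: [-3.141, 0.0, 1.501]
wrist_force: [-0.3, 0.9, -6.3]
width: 0.0149
```

Call:
{"method": "move_arm", "body": {"increments": [[[0,0,0,0.01,0,0,0],[0,0,0,0.02,0,0,0],[0,0,0,0.03,0,0,0],[0,0,0,0.04,0,0,0],[0,0,0,0.05,0,0,0],[0,0,0,0.06,0,0,0],[0,0,0,0.07,0,0,0],[0,0,0,0.07,0,0,0]]]}}

```text
time: 18.23
tool_pos: [0.5955, 0.1501, 0.4088]
ee_rot: [-3.141, 0.0, 1.501]
wrist_force: [-0.3, 0.6, -5.8]
width: 0.0153
```

Call:
{"method": "move_arm", "body": {"increments": [[[0,0,0,0.01,0,0,0],[0,0,0,0.02,0,0,0],[0,0,0,0.025,0,0,0],[0,0,0,0.025,0,0,0],[0,0,0,0.025,0,0,0]]]}}

```text
time: 18.65
tool_pos: [0.5956, 0.1501, 0.4067]
ee_rot: [3.142, -0.0, 1.501]
wrist_force: [-0.1, 0.4, -6.3]
width: 0.0152
```

Still free, and the seat is expected at ≈ 0.405. I'll feel down in 0.5 mm steps.

Call:
{"method": "move_arm", "body": {"increments": [[[0,0,0,0.005,0,0,0],[0,0,0,0.01,0,0,0],[0,0,0,0.01,0,0,0],[0,0,0,0.01,0,0,0]]]}}

```text
time: 18.98
tool_pos: [0.5956, 0.1501, 0.4056]
ee_rot: [-3.142, 0.0, 1.501]
wrist_force: [-0.0, 0.5, -6.2]
width: 0.0155
```

Call:
{"method": "move_arm", "body": {"increments": [[[0,0,0,0.005,0,0,0],[0,0,0,0.005,0,0,0],[0,0,0,0.005,0,0,0],[0,0,0,0.005,0,0,0]]]}}

```text
time: 19.32
tool_pos: [0.5956, 0.1501, 0.4052]
ee_rot: [3.142, -0.0, 1.501]
wrist_force: [-0.4, 0.4, -7.3]
width: 0.0152
```

Call:
{"method": "move_arm", "body": {"increments": [[[0,0,0,0.005,0,0,0],[0,0,0,0.005,0,0,0],[0,0,0,0.005,0,0,0],[0,0,0,0.005,0,0,0]]]}}

```text
time: 19.65
tool_pos: [0.5956, 0.1501, 0.4049]
ee_rot: [3.141, -0.0, 1.501]
wrist_force: [-1.3, -0.7, -4.8]
width: 0.0152
```

Call:
{"method": "move_arm", "body": {"increments": [[[0,0,0,0.005,0,0,0],[0,0,0,0.005,0,0,0],[0,0,0,0.005,0,0,0],[0,0,0,0.005,0,0,0],[0,0,0,0.005,0,0,0],[0,0,0,0.005,0,0,0]]]}}

```text
time: 20.15
tool_pos: [0.5955, 0.1501, 0.4048]
ee_rot: [3.141, -0.0, 1.501]
wrist_force: [-1.9, 0.0, -0.3]
width: 0.0152
```

```bash
python3 look.py 9; python3 - <<'E'
from wr import *
z=load("wrist9"); np.set_printoptions(precision=4,suppress=True,linewidth=220)
print("bar far",np.median(pts(z,range(252,259),range(65,110)),0),"near",np.median(pts(z,range(252,259),range(140,170)),0))
E
```

```text
20.15 [0.59551527 0.15010806 0.40484692] [ 3.14071574e+00 -1.52538351e-04  1.50121534e+00] [-1.85840163e+00  9.77179663e-04 -2.91161345e-01] [-0.12548458  0.24158058  0.00820429] 0.01519911449399308
[-2.26354058 -0.10524015 -1.03408493]
[-1.69266319 -0.80563023 -0.64362741]
[-1.23101268 -0.44514706 -0.23030324]
bar far [0.6005 0.2363 0.2289] near [0.598  0.2008 0.2289]
```

View pics/scene9z.png

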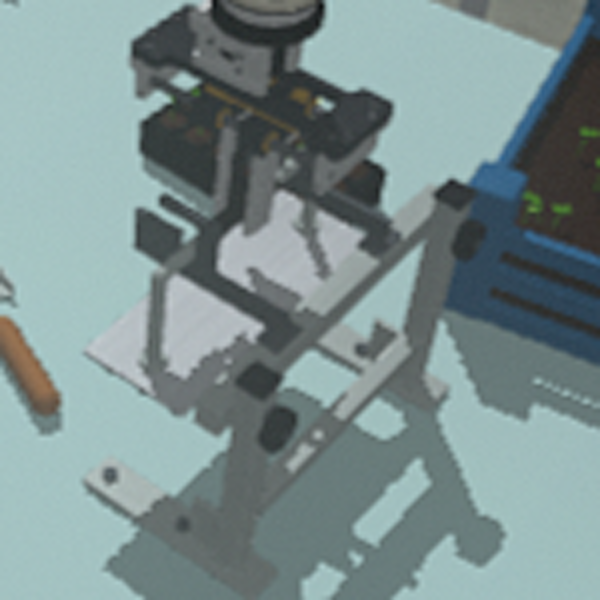

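View pics/wrist9z.png

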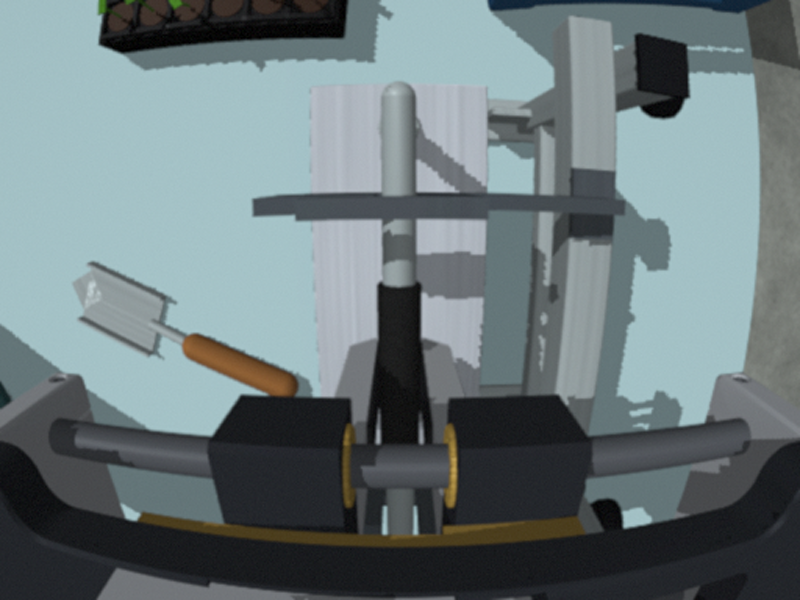

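The bar is seated: axis ≈ 0.223 m, 20 mm below lip contact, level, and the rack carries nearly all the weight. Both views agree. Now I release partway and hold.

Call:
{"method": "move_arm", "body": {"increments": [[[0.2,0,0,0,0,0,0],[0.25,0,0,0,0,0,0],[0.3,0,0,0,0,0,0],[0.4,0,0,0,0,0,0],[0.5,0,0,0,0,0,0],[0.5,0,0,0,0,0,0],[0.5,0,0,0,0,0,0],[0.5,0,0,0,0,0,0]]]}}

```text
time: 20.97
tool_pos: [0.5956, 0.1501, 0.4042]
ee_rot: [3.142, 0.0, 1.501]
wrist_force: [0.2, 0.5, -0.1]
width: 0.0467
```

```bash
python3 look.py 10; python3 - <<'E'
from wr import *
z=load("wrist10"); np.set_printoptions(precision=4,suppress=True,linewidth=220)
print("bar far",np.median(pts(z,range(252,259),range(65,110)),0),"near",np.median(pts(z,range(252,259),range(140,170)),0))
E
```

```text
20.9667 [0.59559941 0.15009887 0.40415969] [3.14151738e+00 2.24869610e-05 1.50117740e+00] [ 0.15166097  0.54064989 -0.11718385] [0.00401544 0.00448646 0.0047302 ] 0.046659562180277836
[ 0.29708342 -0.28453963 -0.00180122]
[0.48577479 0.17075142 0.87390436]
[-0.2928148   0.53155291  0.52868686]
bar far [0.6005 0.2362 0.2288] near [0.598  0.201  0.2289]
```

View pics/wrist10z.png

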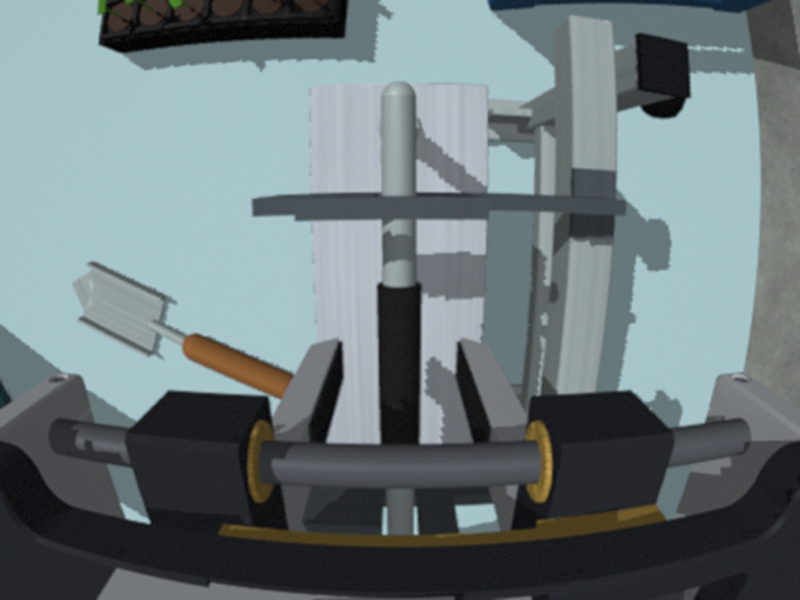

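The fingers are clear on both sides of the sleeve (columns ~335 and ~465 against the sleeve at 380–420) and the bar is unmoved. I'll retreat straight up.

Call:
{"method": "move_arm", "body": {"increments": [[[0.5,0,0,-0.05,0,0,0],[0.5,0,0,-0.15,0,0,0],[0.5,0,0,-0.3,0,0,0],[0.5,0,0,-0.5,0,0,0],[0.5,0,0,-0.7,0,0,0],[0.5,0,0,-0.9,0,0,0],[0.5,0,0,-1.0,0,0,0],[0.5,0,0,-1.0,0,0,0]]]}}

```text
time: 21.78
tool_pos: [0.5952, 0.1501, 0.5086]
ee_rot: [3.134, -0.002, 1.501]
wrist_force: [-0.2, -0.0, 0.7]
width: 0.0468
```

```bash
python3 look.py 11; sleep 0; python3 look.py 12; python3 - <<'E'
from wr import *
np.set_printoptions(precision=4,suppress=True,linewidth=220)
for n in ["scene","side"]:
    z=load(n+"12");X=cloud(z);ok=z['d']>0
    m=ok&(X[...,2]>.07)&(X[...,2]<.15)&(abs(X[...,0]-.595)<.075)&(abs(X[...,1]-.15)<.15)
    P=X[m];P=P[abs(P[:,2]-np.median(P[:,2]))<.012]
    if len(P)>50:
        c=P.mean(0);u,s,v=np.linalg.svd(P-c,full_matrices=False); print(n,"plate",len(P),c,"normal",v[2])
# motion between 11 and 12 & bystanders 0 vs 12
for n in ["scene","side"]:
    a,b=load(n+"11")['p'].astype(int),load(n+"12")['p'].astype(int); print(n,"diff>40 px",(abs(a-b).max(2)>40).sum())
z0,z1=load("side0"),load("side12")
def orange(z): 
    p=z['p'].astype(int); m=(p[...,0]>120)&(p[...,0]-p[...,2]>60); m[:180]=0; return np.argwhere(m).mean(0),m.sum()
print("trowel",orange(z0),orange(z1))
z0,z1=load("scene0"),load("scene12")
def pot(z):
    m=(z['p'].max(2)<60); m[:295]=0; return np.argwhere(m).mean(0),m.sum()
print("pot",pot(z0),pot(z1))
E
```

```text
21.7833 [0.59518033 0.15005993 0.50862758] [ 3.13434915e+00 -1.67772395e-03  1.50124720e+00] [-0.24558693 -0.01847863  0.71372412] [ 0.03143945  0.00882465 -0.03512873] 0.04683749333843191
[0.02762967 0.39587659 0.6684396 ]
[-0.38830614 -0.10300691  0.25663121]
[-0.56583749 -0.39046591 -0.02453708]
21.9333 [0.59565237 0.15011683 0.50313622] [-3.14015014e+00  4.02361660e-04  1.50124246e+00] [-0.56583749 -0.39046591 -0.02453708] [ 0.06358109 -0.00451185 -0.02020833] 0.047118655972017164
[-0.5433315  -0.52868718  0.3174357 ]
[ 0.47245796 -0.32208195 -0.14398894]
[ 0.16906563  0.93439173 -0.46727762]
scene plate 1404 [0.6004 0.1404 0.1329] normal [ 0.0046  0.0008 -1.    ]
side plate 1466 [0.5874 0.1305 0.1341] normal [-0.0023 -0.0002  1.    ]
scene diff>40 px 730
side diff>40 px 28
trowel (array([nan, nan]), np.int64(0)) (array([nan, nan]), np.int64(0))
pot (array([324.8111, 194.1551]), np.int64(561)) (array([324.3402, 194.0496]), np.int64(585))<stdin>:14: RuntimeWarning: Mean of empty slice.
  ret = um.true_divide(
```

View pics/scene12z.png

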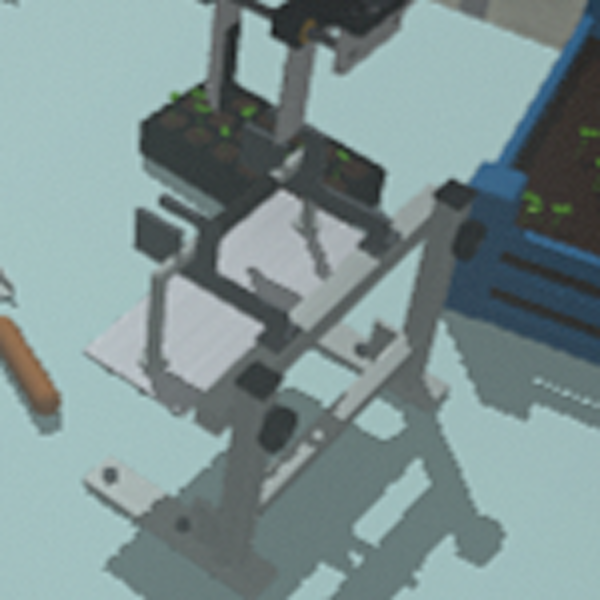

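View pics/wrist12z.png

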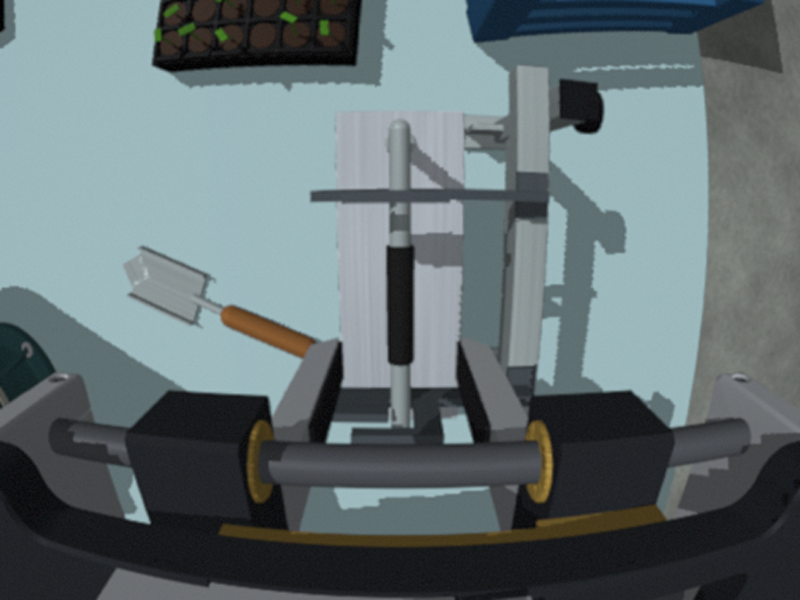

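The dibber hangs level (plate normal within 0.3°) in both hangers, and the fingertips are about 80 mm above it. My trowel colour mask found nothing, and the arm was still settling between the frames. I'll wait briefly, redo both checks, then hand in.

Call:
{"method": "move_arm", "body": {"increments": [[[0.5,0,0,0,0,0,0],[0.5,0,0,0,0,0,0],[0.5,0,0,0,0,0,0],[0.5,0,0,0,0,0,0],[0.5,0,0,0,0,0,0],[0.5,0,0,0,0,0,0],[0.5,0,0,0,0,0,0],[0.5,0,0,0,0,0,0]]]}}

```text
time: 22.75
tool_pos: [0.5955, 0.1501, 0.5043]
ee_rot: [3.141, -0.0, 1.501]
wrist_force: [0.6, -0.1, 0.1]
width: 0.0471
```

```bash
python3 look.py 13; python3 look.py 14; python3 - <<'E'
from wr import *
np.set_printoptions(precision=4,suppress=True)
for n in ["scene","side","wrist"]:
    a,b=load(n+"13")['p'].astype(int),load(n+"14")['p'].astype(int); print(n,"diff>40 px",(abs(a-b).max(2)>40).sum())
for n in ["scene","side"]:
  for k in ("0","14"):
    z=load(n+k); p=z['p'].astype(int); X=cloud(z); m=(p[...,0]-p[...,2]>35)&(X[...,2]<.05)&(X[...,2]>-.01)&(X[...,0]>.2)&(X[...,0]<.8)&(abs(X[...,1])<.3)&(z['d']>0)
    print(n,k,"trowel handle",m.sum(),np.median(X[m],0))
    m=(p.max(2)<70)&(X[...,2]>.08)&(X[...,2]<.115)&(X[...,1]<-.28)&(X[...,1]>-.45)&(z['d']>0)&(X[...,0]<.8)&(X[...,0]>.4)
    print(n,k,"pot",m.sum(),np.median(X[m],0))
    m=(X[...,2]>.03)&(X[...,2]<.06)&(X[...,1]>.2)&(X[...,0]<.58)&(X[...,0]>.3)&(z['d']>0)&(X[...,1]<.5)&(p.max(2)<90)
    if m.sum(): print(n,k,"tray",m.sum(),X[m].min(0),X[m].max(0))
E
```

```text
22.75 [0.59554993 0.1500903  0.50428193] [ 3.14137092e+00 -5.80941492e-05  1.50114929e+00] [ 0.60332367 -0.10013946  0.06575863] [ 0.05385064  0.01611845 -0.01732506] 0.04714771992400015
[ 0.14388948 -0.3311208   0.18719409]
[-0.13507819  0.76522251  0.08514609]
[-0.95001191 -0.05719098 -0.45532579]
22.9 [0.59555989 0.1500846  0.50424209] [ 3.14143691e+00 -1.42158299e-05  1.50118191e+00] [-0.95001191 -0.05719098 -0.45532579] [-0.01480161  0.02255361 -0.00532117] 0.0467472721907035
[-0.3917988  -0.16261109  0.24427959]
[ 0.24142755 -0.13264201  0.61766235]
[-0.18298164  0.48837316  0.35714917]
scene diff>40 px 0
side diff>40 px 0
wrist diff>40 px 13
scene 0 trowel handle 132 [0.4481 0.0697 0.0235]
scene 0 pot 1030 [ 0.6256 -0.3592  0.0934]
scene 0 tray 766 [0.3577 0.3454 0.03  ] [0.5795 0.4806 0.0574]
scene 14 trowel handle 129 [0.4477 0.0719 0.0234]
scene 14 pot 1028 [ 0.626  -0.3592  0.0935]
scene 14 tray 561 [0.3576 0.3561 0.03  ] [0.5797 0.4803 0.059 ]
side 0 trowel handle 222 [0.4446 0.0691 0.0238]
side 0 pot 1296 [ 0.6194 -0.3572  0.0947]
side 0 tray 1384 [0.3529 0.3538 0.03  ] [0.5768 0.4843 0.0597]
side 14 trowel handle 201 [0.4439 0.0702 0.0242]
side 14 pot 1272 [ 0.6202 -0.3576  0.0946]
side 14 tray 1424 [0.3522 0.3465 0.0301] [0.5772 0.4862 0.0584]
```

Everything is at rest and the bystanders haven't moved. Handing in.

```bash
python3 - <<'E'
from bench import robot
print(robot.close_job())
E
```

```text
the job is handed in; nothing more can be done
None
```

The dibber is hanging in both hangers, released, level and at rest. I handed the job in at about 23 s of the 70 s allowed; no verdict was reported.

**How it went:** I gripped the dibber by its sleeve and carried it to the rack. I set the bar down gently on the lips to find their height, then went in with about 2 mm of clearance. I felt the back wall (about 6 N), backed off to the middle of the slot, and lowered the bar to the throat bottoms. The highest force I read against the rack was about 7 N. Only then did I open the fingers and rise straight up.

**Last checks:**
- **Seat:** the bar axis was at about 0.223 m, roughly 2 mm below nominal and 20 mm below where it touched the lips. It did not shift on release.
- **Level and rest:** the plate is level within about 0.3°. The scene and side cameras showed no change between the last two frames, and the wrist camera differed by only 13 pixels.
- **Bystanders:** the trowel and pots are within about 2 mm of their start. The tray's outline matches within 2 mm except at its near (−y) edge, which read 7–11 mm different, in opposite directions in the two views. I put that down to the arm blocking part of the view, as the arm never went near the tray.
- **Robot:** the gripper is about 80 mm above the bar, touching nothing.

**Checks that failed at first:** my first trowel check found no pixels because its colour limit was wrong, and my first at-rest check ran while the arm was still settling. Both were fine when I repeated them.

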